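# Lock the clamping ring of the roe keg with its closing bar

### The arm

A 7-joint arm with a two-finger parallel gripper is mounted at the origin on a cart in front of the work surface, level with it; the furniture and walls round the work are solid. World frame = base frame: x ahead of the robot, y to its left, z up, the work surface at z = 0. Lengths are in m, angles in rad, forces in N, time in s.
With the tool pointing down it reaches from about 0.4 to 0.9 m from the base axis. Payload 5.6 kg.
Tool frame: the origin (TCP) lies midway between the tips of the shut fingers; the grasp point (between the pads) lies 19 mm behind it; z points along the fingers, y is the line along which they close (so a half turn about z gives the same grasp; the last joint's range is limited). The gripper opens to 92 mm and grips with 3 to 60 N. Pads are 20 mm wide; open, the fingers measure 128 mm over their backs; the gripper's body (75 mm by 189 mm) begins 69 mm behind the grasp point.
Start: joints at [-1.264, 0.468, -0.012, 1.603, 0.006, 1.071, -0.056], TCP at [0.223, 0.611, 0.215] pointing down, gripper open.
Joint ranges: [-2.53, 2.53], [-0.31, 2.02], [-1.57, 1.55], [0.28, 2.44], [-1.29, 4.43], [0.15, 1.84], [-2.92, 2.92]. Speed limits (rad/s): [2.57, 2.57, 3.14, 3.14, 3.14, 3.14, 3.14].

### API

Orientations are given as a unit quaternion [w, x, y, z].
In Python, from workcell import ctrl gives the robot as it stands.
- The arm moves only by the tool send_rows, never from a script. Its argument "deltas" is a list of rows, each an object of numbers: "claw": the finger opening in mm, from 0 to 91.9; "tx", "ty", "tz": the shift along the tool's x, y, z in mm; "ax", "ay", "az": the turn, a rotation vector about the tool's x, y, z in rad. A call has 1 to 20 rows; each row is the pose to reach, as a shift and turn from the pose commanded when the call began, along the tool's axes at that moment; what a row does not reach only later rows make up. A row lasts 1/8 s, in which the tool goes at most 62.5 mm and 10.7 degrees, less where a joint would pass 70% of its speed; a pose out of reach is approached as far as the arm can. A call with a gripper value outside its range is refused whole. The fingers move at their own pace and stop on an object; "squeeze" is the grip in N (left out, the last holds). Time passes only in rows, so rows that repeat a pose let the fingers close. It gives the time, the measured TCP pose, the force, the opening and the grip force at its end, in the units of the state.
- ctrl.sense(): the state, without advancing time (a new reading comes with each control period).
- ctrl.capture(name): name is "side" or "top" or "wrist"; returns the picture (420x560x3 uint8, red, green, blue); there is no depth.
- ctrl.get_calibration(name): a dict with "camera_matrix" (3x3 intrinsics, pixels), "rvec" (rotation vector, rad) and "tvec" (3), from world to camera coordinates, as OpenCV has them. Camera axes: x right, y down, z forward; pixel columns grow to the right and rows downward; lengths in m; the calibration is good to about 2 mm. The wrist camera is an equidistant fisheye: a pixel r from the principal point sees the ray r / f radians off the axis. A picture is of the moment at which its call begins: read the wrist's pose just before it. get_calibration takes no time and is no camera call; for the wrist camera it gives the pose at the moment of the call.
- ctrl.sign_off(): hands the job in; it is judged then, once.
The state is a dict: "time_s": time; "q": joint angles; "joint_vel": joint speeds; "joint_efforts": joint torques, N m; "tcp_pos": TCP position; "tool_rot": TCP orientation; "contact_force": force on the tool from outside, world axes, zero at the start; "torque": the same for the moment, N m; "opening": finger opening in m; "finger_force": force on a finger pad.
Only numpy, scipy, OpenCV 4.12 (cv2) and the standard library are available. Lean on these libraries where they do the work, as an engineer would, in place of code of your own. Each camera call takes 0.05 s, during which the arm holds its last target. There are 200 camera calls.

### The job

Shut the clamping ring of the roe keg with its closing bar: push the bar fully home on the handle of the ring's lever while the lever is still swung out, without ramming it, then throw the lever with the bar past its dead point and press it right on to its stop. Pull across the bar's grip and give way along the bar as the keg turns on its mat, rather than twisting or forcing the handle, and never jerk the lever or let it fly back. Then draw the bar off and lay it flat on the table clear of the keg, without letting it go in the air, touching the keg or its lever with the robot itself, or disturbing the other things.

Things in the scene. Friction and masses are not known exactly. Their poses are not given: they have to be found in the camera images.
- keg: White plastic keg, blue lid (top 119 mm up), 220 mm across, full and heavy, on a thin black mat. Under the load of the throw it turns a few degrees on the mat and springs back, so the pivot shifts by up to 10 mm. A steel clamping ring (91 to 113 mm up) runs round its lid. Origin: centre of its base; z up. Lever pivot at (22, 130, 99) mm in this frame; shut, the lever points along +x.
- lever (a joint): Lever of the ring, turning level about its upright pivot (rad). 0 = shut, on its stop; grows as it swings out, anticlockwise from above; starts slack at 1.1 to 1.3. Friction 0.6 Nm. Swung in, the load begins at 1.0, peaks at about 2.4 Nm in all near 0.62 and fades until the dead point (0.14); past it the ring draws the lever on, but friction may stop it short of 0, so it must be pressed home.
- lever_handle: Handle of the lever: round steel stub 11 mm thick, 52 mm long, level, axis 102 mm above the table, last 5 mm tapered to 6 mm. Origin: on its axis at its root, on the face of a 23 mm round shoulder 34 mm from the pivot; x along the stub away from the pivot, z up. A clean pull loads it with about 65 N of contact force inside the bar; twisting or axial push adds to that, and over 86 N bends it.
- lever_tip (a point): Free end of the handle stub, on its axis, 52 mm from the shoulder and 86 mm from the pivot.
- lever_pivot (a point): Upright pivot axis of the lever, at the height of the stub's axis (102 mm).
- bar: Closing bar, loose, about 0.3 kg, 190 mm long: square steel tube (18.6 mm outside, 24.6 mm at the collar round its mouth) with a blue grip 25 mm square, 116 mm long. Lies flat on the table. Origin: on the underside, below the middle of the grip; x along the bar to its open mouth (125 mm away), z up; axis 12.5 mm above the underside. Home, about 16 N across the middle of the grip throws the lever.
- bar_mouth (a point): Centre of the bar's open mouth, on its axis: a square socket of 12.6 mm bore, 60 mm deep. Fully home on the handle, it meets the shoulder (the origin of lever_handle).
- jar: Bystander: translucent sample jar with an orange lid, 83 mm across, 83 mm high; origin under its centre.
- tin_a: Bystander: closed gold tin, 66 mm across, 22 mm high, the lower of a stack of two; origin under its centre.
- tin_b: Bystander: closed gold tin, 66 mm across, 22 mm high, the upper of a stack of two; origin under its centre.
- thermometer: Bystander: white pocket probe thermometer, 167 x 34 x 17 mm, lying; origin under its middle, x along it.
- roll: Bystander: roll of white labels lying flat, 83 mm across, 40 mm high; origin under its centre.
- lid_loose: Bystander: gold tin lid, 69 mm across, 7 mm high; origin under its centre.

How it is judged:
On the way, in this order (a step that is already met when the one before it is completed fails the run):
1. the bar is fully home on the handle (mouth within 3 mm of the shoulder) while the lever is still swung out (x of bar_mouth in the frame of lever_handle below 0.003 m and distance between bar_mouth and lever_handle below 0.006 m and value of joint lever above 0.95 rad), for 0.2 s.
2. the lever is shut on its stop (under 0.025 rad) with the bar still on the handle (mouth within 20 mm of the shoulder) (distance between bar_mouth and lever_handle below 0.02 m and value of joint lever below 0.025 rad), for 0.2 s.
At the end, for the whole second after the job is handed in: The lever is shut on its stop (under 0.025 rad); the bar lies flat and at rest on the table, its mouth and the middle of its grip each at least 140 mm from the keg's axis (value of joint lever below 0.025 rad and height (world z) of bar below 0.008 m and height (world z) of bar_mouth below 0.022 m and angle between bar's own z axis and vertical below 0.12 rad and horizontal distance between each of bar_mouth, bar and keg above 0.14 m and linear speed of bar below 0.02 m/s); the robot touches nothing.
It fails at once if the bar is rammed or forces the handle: contact force over 25 N before it is home, over 50 N while the lever is slack, or over 86 N at any time ((value of joint lever above 1.03 rad and x of bar_mouth in the frame of lever_handle above 0.006 m and contact force between bar and lever_handle above 25 N) or (value of joint lever above 1.03 rad and contact force between bar and lever_handle above 50 N) or contact force between bar and lever_handle above 86 N).
It fails at once if the lever is jerked or flies (faster than 2 rad/s) (velocity of joint lever below -2 rad/s or velocity of joint lever above 2 rad/s).
It fails at once if the robot itself touches the keg or its lever (over 3 N) (contact force between any of the fingers, the arm and keg above 3 N).
It fails at once if the bar is let go in the air, off the handle (contact force between the fingers and bar below 0.3 N and height (world z) of bar above 0.02 m and distance between bar_mouth and lever_handle above 0.07 m).
It fails at once if a bystander is moved by more than 20 mm (distance of any of jar, roll, tin_a, tin_b, lid_loose, thermometer from where it was at the start of the episode above 0.02 m).
It also fails if it takes over 72 s, if anything falls off the work surface, if the arm or the gripper's body presses on something with over 40 N, if the wrist force passes 120 N, or if a joint passes its speed limit or range.

## Working session

There is one attempt and no reset: what is moved stays moved. The work goes in short steps, Python scripts to look and compute and a tool call to move; the robot and the scene stay as the last step left them, time stands still between calls to the robot, and variables do not carry over. Pictures are saved under pics/ and viewed, at most 10 in all, crops included, and the job is handed in when it is done.

Besides the shell and the picture viewer there is one more tool, called as a command line: name --argument value ..., lists and objects as JSON in quotes. send_rows: Moves the arm, as the interface text tells. Its arguments: {"type":"object","properties":{"deltas":{"type":"array","items":{"type":"object","properties":{"claw":{"type":"number"},"tx":{"type":"number"},"ty":{"type":"number"},"tz":{"type":"number"},"ax":{"type":"number"},"ay":{"type":"number"},"az":{"type":"number"}}}},"squeeze":{"type":"number"}},"required":["deltas"]}

```bash
mkdir -p pics; cat > h.py <<'E'
import numpy as np, cv2
from workcell import ctrl
from scipy.spatial.transform import Rotation as R
def rot(q): return R.from_quat([q[1],q[2],q[3],q[0]])
def cal(n):
    c=ctrl.get_calibration(n); return np.array(c["camera_matrix"],float),np.array(c["rvec"],float).ravel(),np.array(c["tvec"],float).ravel()
def ray(n,uv,c=None):
    K,r,t=c or cal(n); M=R.from_rotvec(r).as_matrix()
    x=(uv[0]-K[0,2])/K[0,0]; y=(uv[1]-K[1,2])/K[1,1]
    if n=="wrist":
        a=np.hypot(x,y); d=np.array([x/a*np.sin(a),y/a*np.sin(a),np.cos(a)]) if a>0 else np.array([0,0,1.])
    else: d=np.array([x,y,1.])
    return -M.T@t, M.T@d
def onz(n,uv,z,c=None):
    o,d=ray(n,uv,c); return o+d*(z-o[2])/d[2]
def proj(n,p,c=None):
    K,r,t=c or cal(n); q=R.from_rotvec(r).as_matrix()@np.array(p)+t
    if n=="wrist":
        a=np.arctan2(np.hypot(q[0],q[1]),q[2]); h=np.hypot(q[0],q[1]); x,y=q[0]/h*a,q[1]/h*a
    else: x,y=q[0]/q[2],q[1]/q[2]
    return np.array([K[0,0]*x+K[0,2],K[1,1]*y+K[1,2]])
def snap(n,f):
    im=ctrl.capture(n); cv2.imwrite("pics/"+f,cv2.cvtColor(im,cv2.COLOR_RGB2BGR)); return im
E
python3 - <<'E'
from h import *
s=ctrl.sense(); print(s)
for n in("side","top"): 
    snap(n,n+"0.png"); print(n,ray(n,(280,210)),cal(n)[0])
a=[cv2.imread(f"pics/{n}0.png") for n in("top","side")]
snap("wrist","wrist0.png")
E
```

```text
{'time_s': 0.0, 'q': array([-1.26400395,  0.4683836 , -0.01157427,  1.60364222,  0.00599833,
        1.07137225, -0.05632736]), 'joint_vel': array([-0.0017326 , -0.0003616 , -0.00208289, -0.00017066,  0.00120481,
        0.00133498,  0.00010518]), 'joint_efforts': array([-6.52780709e-04, -5.20578575e+01, -1.26593866e-02, -2.43744528e+01,
       -5.66494907e-02,  1.71491521e-02,  1.69037530e-04]), 'tcp_pos': array([0.22263782, 0.61005592, 0.21362846]), 'tool_rot': array([-8.71536103e-05,  1.74063707e-01,  9.84733995e-01, -8.81355510e-04]), 'contact_force': array([-0.38270609,  0.18732996, -0.35144475]), 'torque': array([ 0.01116815, -0.00697633,  0.00414295]), 'finger_force': 0.0, 'opening': 0.09172702606095419}
side (array([-0.92096056, -0.25747114,  0.7903061 ]), array([ 0.90418002,  0.12622287, -0.40823592])) [[542.53368873   0.         276.80193215]
 [  0.         542.53368873 215.3031621 ]
 [  0.           0.           1.        ]]
top (array([ 0.24751649, -0.03607412,  1.50061953]), array([ 0.21272063, -0.01787639, -0.97696101])) [[496.22871121   0.         279.49228222]
 [  0.         496.22871121 207.70424779]
 [  0.           0.           1.        ]]
```

View pics/top0.png

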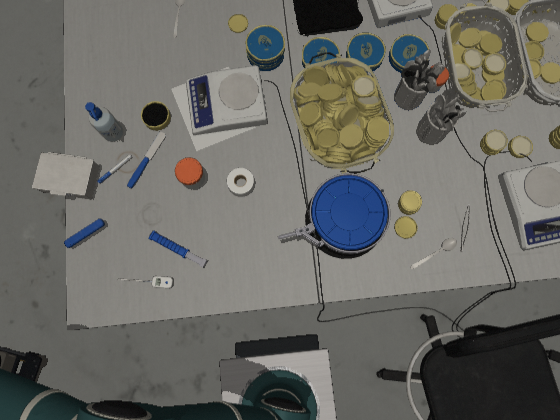

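View pics/side0.png

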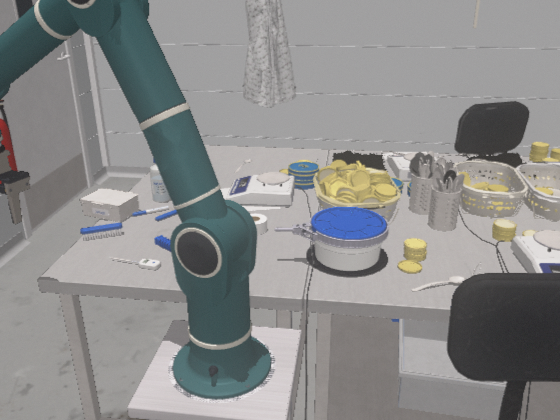

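Top view: keg lid centre ≈(350,211), lever stub from ≈(322,240) to tip ≈(280,238), bar grip (150,234)–(188,252) with mouth ≈(207,265). Jar (189,170), roll (240,180), thermometer (147,281), tins (410,202)/(405,228). Now I enlarge the bar and lever.

```bash
python3 - <<'E'
from h import *
im=cv2.imread("pics/top0.png")
a=cv2.resize(im[222:282,140:220],None,fx=7,fy=7,interpolation=cv2.INTER_CUBIC)[:, :]
b=cv2.resize(im[170:260,270:395],None,fx=6,fy=6,interpolation=cv2.INTER_CUBIC)
a=cv2.resize(im[222:282,140:220],None,fx=5,fy=5,interpolation=cv2.INTER_CUBIC)
b=cv2.resize(im[205:260,270:350],None,fx=5,fy=5,interpolation=cv2.INTER_CUBIC)
out=np.zeros((600,400,3),np.uint8); out[:300]=a; out[305:580]=b
cv2.imwrite("pics/crop0.png",out)
c=cal("top")
for nm,uv,z in [("keg",(350,211),.119),("tip",(280,238),.102),("root",(303,237),.102),("gripend",(150,234),.0125),("gripfr",(188,252),.0125),("mouth",(207,265),.0125),("jar",(189,170),.083),("roll",(240,181),.04),("thermo",(147,281),.01),("tins",(410,202),.04),("edge",(68,325),0),("edge2",(500,290),0)]:
    print(nm,onz("top",uv,z,c).round(4))
h=cv2.cvtColor(im,cv2.COLOR_BGR2HSV); m=cv2.inRange(h,(105,120,60),(125,255,255))
n,l,st,ce=cv2.connectedComponentsWithStats(m)
for i in range(1,n):
    if st[i,4]>80: print(st[i],ce[i])
E
```

```text
keg [ 0.5244 -0.2592  0.119 ]
tip [ 0.4708 -0.0531  0.102 ]
root [ 0.4668 -0.1186  0.102 ]
gripend [0.539  0.3377 0.0125]
gripfr [0.4719 0.2262 0.0125]
mouth [0.4268 0.172  0.0125]
jar [0.7062 0.195  0.083 ]
roll [0.6686 0.0492 0.04  ]
thermo [0.3984 0.354  0.01  ]
tins [ 0.5486 -0.4557  0.04  ]
edge [0.295  0.5947 0.    ]
edge2 [ 0.2622 -0.69    0.    ]
[194  76  19  52 374] [202.9973262  105.46256684]
[ 85 103  15  18 131] [ 92.29770992 110.15267176]
[127 157  22  31 201] [137.57711443 172.43781095]
[ 312  175   76   75 4450] [349.17280899 212.04022472]
[ 64 219  40  29 358] [ 83.53631285 233.02234637]
[525 224  35  20 157] [533.37579618 233.01910828]
[149 231  39  27 327] [167.87461774 243.66360856]
```

View pics/crop0.png

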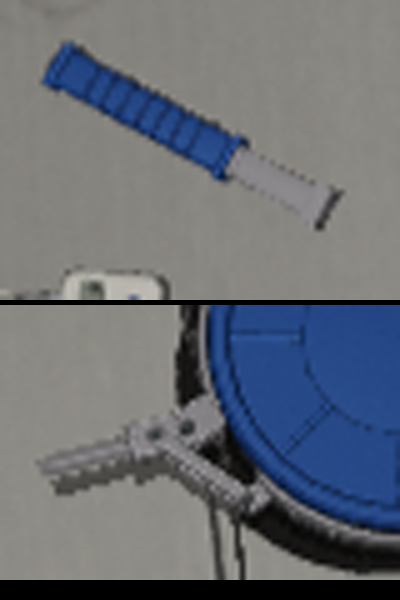

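View pics/wrist0.png

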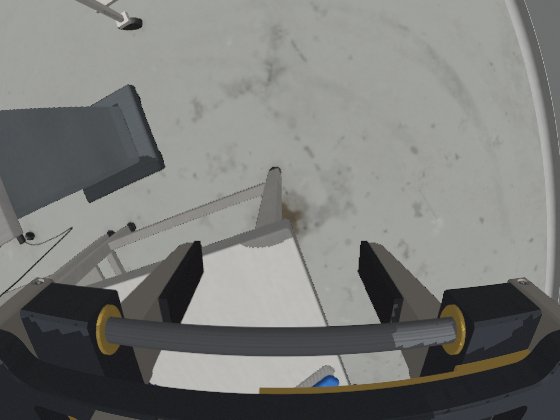

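Crop: bar grip ends ≈(151.4,235)/(186.5,254), mouth ≈(205.6,263.6); stub tip ≈(279,237.5), shoulder ≈(296.6,231), pivot ≈(307.6,229.4). The wrist view shows the table corner below and fingers open; nothing in the way.

```bash
cat >> h.py <<'E'
def plan(target,xdir_deg,s=None):
    "tool-frame shift (mm) and az (rad) to TCP target, tool pointing down, tool x at xdir_deg in world"
    s=s or ctrl.sense(); r=rot(s["tool_rot"]); d=r.inv().apply(np.array(target)-s["tcp_pos"])*1000
    a=np.radians(xdir_deg); x=np.array([np.cos(a),np.sin(a),0]); z=np.array([0,0,-1.]); y=np.cross(z,x)
    rv=(r.inv()*R.from_matrix(np.c_[x,y,z])).as_rotvec()
    print("t",d.round(1),"a",rv.round(4))
def st():
    s=ctrl.sense(); r=rot(s["tool_rot"]); m=r.as_matrix()
    print("t",round(s["time_s"],2),"tcp",s["tcp_pos"].round(4),"xdir",np.degrees(np.arctan2(m[1,0],m[0,0])).round(2),"tilt",m[:,2].round(4),"F",s["contact_force"].round(2),"Ft",r.inv().apply(s["contact_force"]).round(2),"Tq",s["torque"].round(2),"op",round(s["opening"],4),"ff",round(s["finger_force"],2)); return s
E
python3 - <<'E'
from h import *
c=cal("top")
g0=onz("top",(151.4,235),.015,c);g1=onz("top",(186.5,254),.015,c);mo=onz("top",(205.6,263.6),.0125,c)
print(g0,g1,mo,np.linalg.norm(g1-g0),np.linalg.norm(mo-g0))
d=mo-g0; a=np.degrees(np.arctan2(d[1],d[0]));print("bardir",a)
gm=(g0+g1)/2; print(gm)
k=onz("top",(349.5,212),.119,c); tip=onz("top",(279,237.5),.102,c);sh=onz("top",(296.6,231),.102,c);pv=onz("top",(307.6,229.4),.102,c)
print(k,tip,sh,pv,np.linalg.norm(pv-tip),np.linalg.norm((pv-k)[:2]),np.degrees(np.arctan2(*(tip-pv)[1::-1])),np.degrees(np.arctan2(*(pv-k)[1::-1])))
plan([gm[0],gm[1],.13],a+180)
E
```

```text
[0.53501316 0.3329695  0.015     ] [0.46598721 0.23061904 0.015     ] [0.43144892 0.17587221 0.0125    ] 0.12345119737084793 0.18817906389922695
bardir -123.39432025218345
[0.50050018 0.28179427 0.015     ]
[ 0.52165288 -0.2573708   0.119     ] [ 0.47257409 -0.05043284  0.102     ] [ 0.48595076 -0.10240298  0.102     ] [ 0.4872442  -0.13419162  0.102     ] 0.08503378368766851 0.12789475824503532 99.9344234205295 105.60709340103008
t [-373.5 -213.2   84.2] a [-8.0000e-04  1.3000e-03  1.8038e+00]
```

send_rows --deltas '[{"tx": -37, "ty": -21, "tz": 8, "az": 0.15}, {"tx": -74, "ty": -42, "tz": 16, "az": 0.3}, {"tx": -111, "ty": -63, "tz": 24, "az": 0.45}, {"tx": -148, "ty": -84, "tz": 32, "az": 0.6}, {"tx": -185, "ty": -105, "tz": 40, "az": 0.75}, {"tx": -222, "ty": -126, "tz": 48, "az": 0.9}, {"tx": -259, "ty": -147, "tz": 56, "az": 1.05}, {"tx": -296, "ty": -168, "tz": 64, "az": 1.2}, {"tx": -333, "ty": -189, "tz": 72, "az": 1.35}, {"tx": -355, "ty": -202, "tz": 80, "az": 1.5}, {"tx": -370, "ty": -211, "tz": 84, "az": 1.65}, {"tx": -373, "ty": -213, "tz": 84, "az": 1.8}, {"tx": -373, "ty": -213, "tz": 84, "az": 1.804}, {"tx": -373, "ty": -213, "tz": 84, "az": 1.804}]'

```text
schema error: expected keys claw, tx, ty, tz, ax, ay, az
```

```bash
python3 - <<'E'
from h import *
st(); c=cal("wrist"); snap("wrist","w1.png"); np.save("c1.npy",np.array([*c[0].ravel(),*c[1],*c[2]])); print(c)
E
```

```text
t 0.15 tcp [0.2227 0.6102 0.2139] xdir 159.95 tilt [-3.0e-04 -1.3e-03 -1.0e+00] F [ 0.25 -0.14  0.13] Ft [-0.28 -0.05 -0.13] Tq [ 0.01  0.02 -0.04] op 0.0922 ff 0.0
(array([[325.1922621 ,   0.        , 280.32785097],
       [  0.        , 325.1922621 , 208.01422581],
       [  0.        ,   0.        ,   1.        ]]), array([-2.3761961 , -1.66120181, -0.23693829]), array([-0.65018055, -0.03150987,  0.3920567 ]))
```

View pics/w1.png

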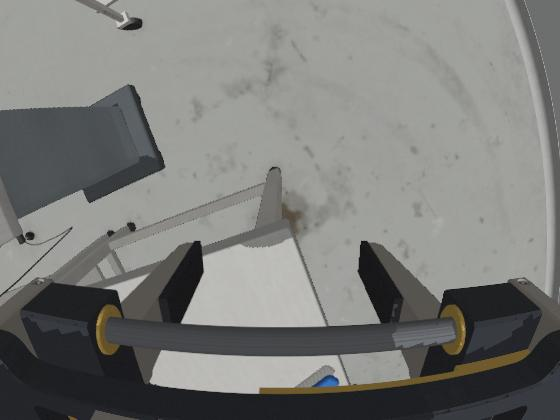

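The call was refused (all keys are needed), so that view is unchanged: the arm hasn't moved.

send_rows --deltas '[{"claw": 91, "tx": -50, "ty": -28, "tz": 8, "ax": 0, "ay": 0, "az": 0.18}, {"claw": 91, "tx": -100, "ty": -57, "tz": 20, "ax": 0, "ay": 0, "az": 0.36}, {"claw": 91, "tx": -150, "ty": -85, "tz": 30, "ax": 0, "ay": 0, "az": 0.54}, {"claw": 91, "tx": -200, "ty": -114, "tz": 40, "ax": 0, "ay": 0, "az": 0.72}, {"claw": 91, "tx": -250, "ty": -142, "tz": 50, "ax": 0, "ay": 0, "az": 0.9}, {"claw": 91, "tx": -300, "ty": -171, "tz": 60, "ax": 0, "ay": 0, "az": 1.08}, {"claw": 91, "tx": -340, "ty": -194, "tz": 70, "ax": 0, "ay": 0, "az": 1.26}, {"claw": 91, "tx": -365, "ty": -208, "tz": 80, "ax": 0, "ay": 0, "az": 1.44}, {"claw": 91, "tx": -373, "ty": -213, "tz": 84, "ax": 0, "ay": 0, "az": 1.62}, {"claw": 91, "tx": -373, "ty": -213, "tz": 84, "ax": 0, "ay": 0, "az": 1.804}, {"claw": 91, "tx": -373, "ty": -213, "tz": 84, "ax": 0, "ay": 0, "az": 1.804}, {"claw": 91, "tx": -373, "ty": -213, "tz": 84, "ax": 0, "ay": 0, "az": 1.804}]' --squeeze 40

```text
time_s: 1.7
tcp_pos: [0.5, 0.2831, 0.1306]
tool_rot: [-0.0, 0.88, 0.476, -0.0]
contact_force: [-0.1, 0.5, 0.2]
opening: 0.0912
finger_force: 0.0
```

```bash
python3 - <<'E'
from h import *
s=st(); print(s["q"].round(2)); c=cal("wrist"); im=snap("wrist","w1.png")
cv2.imwrite("pics/t1.png",cv2.cvtColor(ctrl.capture("top"),cv2.COLOR_RGB2BGR))
h=cv2.cvtColor(im,cv2.COLOR_RGB2HSV); m=cv2.inRange(h,(100,120,50),(125,255,255))
n,l,stt,ce=cv2.connectedComponentsWithStats(m)
for i in range(1,n):
    if stt[i,4]>150:
        ys,xs=np.where(l==i); P=np.array([onz("wrist",p,.025,c)[:2] for p in zip(xs,ys)])
        print(stt[i],ce[i],[ (np.round(v,4)) for v in cv2.minAreaRect((P*1000).astype(np.float32))])
E
```

```text
t 1.7 tcp [0.5    0.2831 0.1306] xdir 56.81 tilt [-1.e-04  1.e-04 -1.e+00] F [-0.14  0.46  0.2 ] Ft [ 0.31 -0.37 -0.2 ] Tq [-0.01  0.09 -0.03] op 0.0912 ff 0.0
[-0.94  0.47  0.47  1.89 -0.27  0.85 -0.91]
[ 388    0   98   22 1154] [446.04939341   7.8102253 ] [array([729.3811, 365.1679]), array([ 18.7542, 104.9864]), np.float64(58.0557)]
[ 266  134   36  136 3763] [282.89423332 200.57932501] [array([502.9794, 283.1441]), array([125.1365,  29.3357]), np.float64(55.2653)]
```

View pics/w1.png

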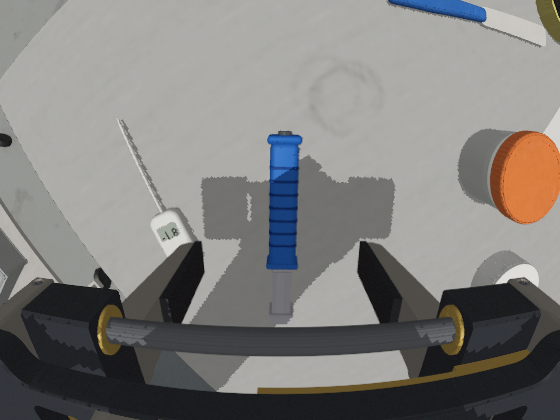

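Wrist view: bar upright in the picture, grip (284,136)–(282,268), mouth ≈(282,313), centred between the fingers; thermometer left, jar right, both clear of the fingers.

```bash
python3 - <<'E'
from h import *
c=cal("wrist"); print(ray("wrist",(280,208),c))
a=onz("wrist",(284.5,138),.025,c);b=onz("wrist",(282,268),.025,c);m=onz("wrist",(281.8,314),.024,c)
print(a,b,m,np.linalg.norm(a-b),np.linalg.norm(m-a)); d=m-a; ang=np.degrees(np.arctan2(d[1],d[0])); print(ang, np.degrees(np.arctan2(*(b-a)[1::-1])))
u=np.array([np.cos(np.radians(ang)),np.sin(np.radians(ang))])
g1=(a+b)[:2]/2; g2=m[:2]-u*.125; print(g1,g2)
g=(g1+g2)/2
plan([g[0],g[1],.004],ang+180)
E
```

```text
(array([0.54418065, 0.34977876, 0.30178681]), array([-0.15571265, -0.23270475, -0.96000108]))
[0.53638413 0.33217585 0.025     ] [0.46829957 0.23211822 0.025     ] [0.43855297 0.18700037 0.024     ] 0.12102494167509593 0.17506528566378532
-123.97532421944886 -124.23346442839778
[0.50234185 0.28214703] [0.50840745 0.29066016]
t [  5.8   2.6 126.7] a [-0.0002 -0.0002  0.0122]
```

```bash
python3 - <<'E'
from h import *
plan([.502,.282,.004],56.1)
E
```

```text
t [  0.3   2.2 126.7] a [-0.0002 -0.0002  0.0109]
```

send_rows --deltas '[{"claw": 91, "tx": 0, "ty": 2, "tz": 35, "ax": 0, "ay": 0, "az": 0.011}, {"claw": 70, "tx": 0, "ty": 2, "tz": 75, "ax": 0, "ay": 0, "az": 0.011}, {"claw": 70, "tx": 0, "ty": 2, "tz": 105, "ax": 0, "ay": 0, "az": 0.011}, {"claw": 70, "tx": 0, "ty": 2, "tz": 120, "ax": 0, "ay": 0, "az": 0.011}, {"claw": 70, "tx": 0, "ty": 2, "tz": 127, "ax": 0, "ay": 0, "az": 0.011}, {"claw": 70, "tx": 0, "ty": 2, "tz": 127, "ax": 0, "ay": 0, "az": 0.011}, {"claw": 20, "tx": 0, "ty": 2, "tz": 127, "ax": 0, "ay": 0, "az": 0.011}, {"claw": 10, "tx": 0, "ty": 2, "tz": 127, "ax": 0, "ay": 0, "az": 0.011}, {"claw": 10, "tx": 0, "ty": 2, "tz": 127, "ax": 0, "ay": 0, "az": 0.011}, {"claw": 10, "tx": 0, "ty": 2, "tz": 127, "ax": 0, "ay": 0, "az": 0.011}, {"claw": 10, "tx": 0, "ty": 2, "tz": 127, "ax": 0, "ay": 0, "az": 0.011}]' --squeeze 40

```text
time_s: 3.18
tcp_pos: [0.5019, 0.2816, 0.0037]
tool_rot: [-0.0, 0.883, 0.469, 0.0]
contact_force: [-0.4, -0.7, -0.7]
opening: 0.0246
finger_force: 40.0
```

```bash
python3 - <<'E'
from h import *
st()
E
```

```text
t 3.17 tcp [0.5019 0.2816 0.0037] xdir 55.96 tilt [ 1.e-04  1.e-04 -1.e+00] F [-0.45 -0.67 -0.66] Ft [-0.81  0.    0.66] Tq [-0.07  0.19 -0.05] op 0.0246 ff 40.0
```

```bash
python3 - <<'E'
from h import *
plan([.49,-.15,.27],100)
E
```

```text
t [-364.3  231.8 -266.4] a [ 1.000e-04 -1.000e-04 -7.687e-01]
```

send_rows --deltas '[{"claw": 10, "tx": 0, "ty": 0, "tz": -15, "ax": 0, "ay": 0, "az": 0}, {"claw": 10, "tx": 0, "ty": 0, "tz": -60, "ax": 0, "ay": 0, "az": 0}, {"claw": 10, "tx": 0, "ty": 0, "tz": -110, "ax": 0, "ay": 0, "az": 0}, {"claw": 10, "tx": -20, "ty": 12, "tz": -160, "ax": 0, "ay": 0, "az": -0.05}, {"claw": 10, "tx": -60, "ty": 38, "tz": -200, "ax": 0, "ay": 0, "az": -0.15}, {"claw": 10, "tx": -105, "ty": 67, "tz": -230, "ax": 0, "ay": 0, "az": -0.25}, {"claw": 10, "tx": -150, "ty": 95, "tz": -250, "ax": 0, "ay": 0, "az": -0.35}, {"claw": 10, "tx": -195, "ty": 124, "tz": -266, "ax": 0, "ay": 0, "az": -0.45}, {"claw": 10, "tx": -240, "ty": 153, "tz": -266, "ax": 0, "ay": 0, "az": -0.55}, {"claw": 10, "tx": -285, "ty": 181, "tz": -266, "ax": 0, "ay": 0, "az": -0.65}, {"claw": 10, "tx": -325, "ty": 207, "tz": -266, "ax": 0, "ay": 0, "az": -0.73}, {"claw": 10, "tx": -352, "ty": 224, "tz": -266, "ax": 0, "ay": 0, "az": -0.769}, {"claw": 10, "tx": -364, "ty": 232, "tz": -266, "ax": 0, "ay": 0, "az": -0.769}, {"claw": 10, "tx": -364, "ty": 232, "tz": -266, "ax": 0, "ay": 0, "az": -0.769}, {"claw": 10, "tx": -364, "ty": 232, "tz": -266, "ax": 0, "ay": 0, "az": -0.769}]' --squeeze 40

```text
time_s: 5.05
tcp_pos: [0.4905, -0.1482, 0.2695]
tool_rot: [-0.0, 0.642, 0.767, 0.0]
contact_force: [0.5, 0.3, -2.7]
opening: 0.0249
finger_force: 40.0
```

```bash
python3 - <<'E'
from h import *
st(); c=cal("wrist"); im=snap("wrist","w2.png")[:,:,::-1]
p=[proj("wrist",q,c) for q in ([.4726,-.0504,.102],[.486,-.1024,.102],[.4872,-.1342,.102])]; print(p)
x0,y0=int(p[1][0])-60,int(p[1][1])-60
print(x0,y0)
cr=im[max(y0,0):y0+120,max(x0,0):x0+120]; o=np.zeros((420,560+240,3),np.uint8); o[:,:560]=im
b=cv2.resize(cr,None,fx=4.5,fy=4.5,interpolation=cv2.INTER_CUBIC)
cv2.imwrite("pics/w2c.png",b)
E
```

```text
t 5.05 tcp [ 0.4905 -0.1482  0.2695] xdir 100.13 tilt [-3.e-04  9.e-04 -1.e+00] F [ 0.5   0.25 -2.67] Ft [0.16 0.54 2.67] Tq [0.04 0.07 0.01] op 0.0249 ff 40.0
[array([279.45068328,  97.18920477]), array([283.39098957, 148.48282605]), array([279.19396043, 178.09653325])]
223 88
```

View pics/w2c.png

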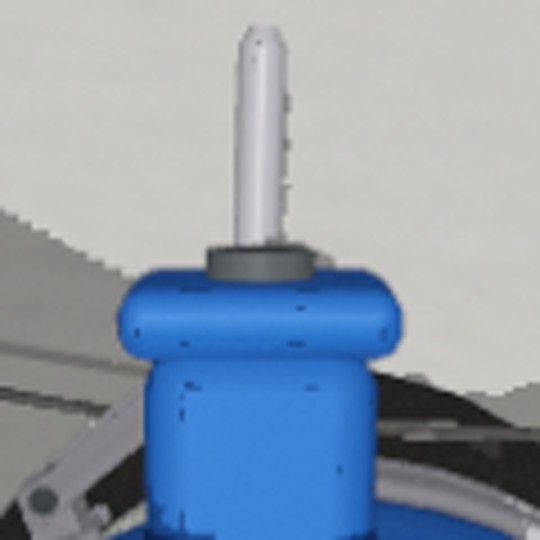

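Crop: stub tip at crop (264,28), root at shoulder (258,247), shoulder ring (205–315, 265); grip tail end centred at crop x≈260.

```bash
python3 - <<'E'
from h import *
c=cal("wrist"); f=lambda u,v:(223+u/4.5,88+v/4.5)
tip=onz("wrist",f(264.5,28),.102,c); sh=onz("wrist",f(258,246),.102,c); shz=onz("wrist",f(260,247),.1135,c)
ct=cal("top")
print(tip,sh,shz,np.linalg.norm(tip-sh)); d=tip-sh; a=np.degrees(np.arctan2(d[1],d[0])); print("dir",a)
s=st(); r=rot(s["tool_rot"])
# bar tail: grip end, axis z = tcp+.0088, top = +.0213
e=onz("wrist",f(260.5,268),s["tcp_pos"][2]+.0088+.0,c); print("tail in tool",r.inv().apply(e-s["tcp_pos"])*1000)
e=onz("wrist",f(260.5,360),s["tcp_pos"][2]+.0213,c); print("flange in tool",r.inv().apply(e-s["tcp_pos"])*1000)
print("stub in tool",r.inv().apply(tip-s["tcp_pos"])*1000,r.inv().apply(sh-s["tcp_pos"])*1000)
E
```

```text
[ 0.47441804 -0.04693504  0.102     ] [ 0.48183817 -0.09694835  0.102     ] [ 0.48215771 -0.09616347  0.1135    ] 0.05056074207645424
dir 98.4390144426521
t 5.1 tcp [ 0.4906 -0.1481  0.2695] xdir 100.16 tilt [-4.e-04  7.e-04 -1.e+00] F [ 0.84  0.37 -3.14] Ft [0.22 0.89 3.14] Tq [0.02 0.07 0.02] op 0.0246 ff 40.0
tail in tool [63.89628445  0.80109173 -8.75057893]
flange in tool [ 55.53857366   0.78058005 -21.25706643]
stub in tool [102.32694423   1.96672662 167.53829016] [ 51.78899614   0.44918594 167.49939523]
```

```bash
python3 - <<'E'
from h import *
plan([.4515,.1014,.0932],98.5)
E
```

```text
t [252.4   5.6 176.5] a [-0.0002 -0.0008  0.029 ]
```

send_rows --deltas '[{"claw": 10, "tx": 30, "ty": 1, "tz": 0, "ax": 0, "ay": 0, "az": 0.005}, {"claw": 10, "tx": 80, "ty": 2, "tz": 0, "ax": 0, "ay": 0, "az": 0.01}, {"claw": 10, "tx": 135, "ty": 3, "tz": 0, "ax": 0, "ay": 0, "az": 0.015}, {"claw": 10, "tx": 190, "ty": 4, "tz": 10, "ax": 0, "ay": 0, "az": 0.02}, {"claw": 10, "tx": 230, "ty": 5, "tz": 40, "ax": 0, "ay": 0, "az": 0.029}, {"claw": 10, "tx": 250, "ty": 5.6, "tz": 85, "ax": 0, "ay": 0, "az": 0.029}, {"claw": 10, "tx": 252.4, "ty": 5.6, "tz": 130, "ax": 0, "ay": 0, "az": 0.029}, {"claw": 10, "tx": 252.4, "ty": 5.6, "tz": 160, "ax": 0, "ay": 0, "az": 0.029}, {"claw": 10, "tx": 252.4, "ty": 5.6, "tz": 174, "ax": 0, "ay": 0, "az": 0.029}, {"claw": 10, "tx": 252.4, "ty": 5.6, "tz": 176.5, "ax": 0, "ay": 0, "az": 0.029}, {"claw": 10, "tx": 252.4, "ty": 5.6, "tz": 176.5, "ax": 0, "ay": 0, "az": 0.029}, {"claw": 10, "tx": 252.4, "ty": 5.6, "tz": 176.5, "ax": 0, "ay": 0, "az": 0.029}]' --squeeze 40

```text
time_s: 6.6
tcp_pos: [0.4528, 0.0999, 0.0942]
tool_rot: [0.0, 0.654, 0.757, 0.001]
contact_force: [-0.3, -0.5, -2.9]
opening: 0.0245
finger_force: 40.0
```

```bash
python3 - <<'E'
from h import *
s=st(); r=rot(s["tool_rot"]); mth=s["tcp_pos"]+r.apply([-.125,0,-.0088]); print(mth)
o=[]
for n,p in (("top",mth),("side",mth),("wrist",mth)):
    im=snap(n,n+"3.png")[:,:,::-1]; u,v=proj(n,p).round().astype(int); print(n,u,v)
    x0=min(max(u-32,0),496);y0=min(max(v-32,0),356)
    print(x0,y0); o.append(cv2.resize(im[y0:y0+64,x0:x0+64],None,fx=4.1,fy=4.1,interpolation=cv2.INTER_CUBIC))
cv2.imwrite("pics/c3.png",np.hstack(o))
E
```

```text
t 6.6 tcp [0.4528 0.0999 0.0942] xdir 98.36 tilt [ 0.0021  0.0011 -1.    ] F [-0.31 -0.46 -2.88] Ft [-0.41 -0.38  2.88] Tq [-0.    0.06  0.01] op 0.0245 ff 40.0
[ 0.47096964 -0.02378011  0.10285708]
top 270 239
238 207
side 267 228
235 196
wrist 280 409
248 356
```

View pics/c3.png

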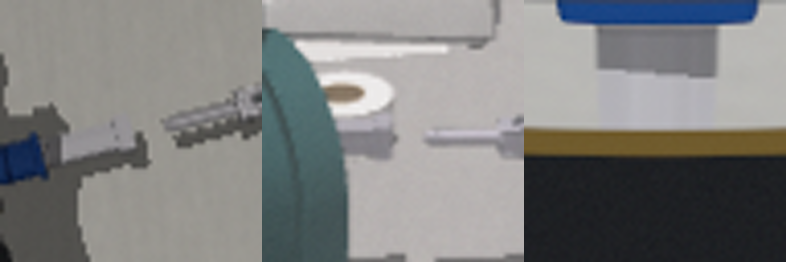

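Left (top): the tube with collar points at the stub tip, ~30 mm gap, roughly aligned; middle (side): mouth hidden by the arm, stub visible at the expected height; right (wrist): mouth hidden. I check lateral alignment numerically in the top image.

```bash
python3 - <<'E'
from h import *
im=cv2.cvtColor(cv2.imread("pics/top3.png"),cv2.COLOR_BGR2GRAY); print("cols 252-300, rows 228-248")
for v in range(228,250): print(v,*["%3d"%x for x in im[v,250:300]])
s=ctrl.sense(); r=rot(s["tool_rot"])
for x in (-.07,-.125,-.155,-.2): print(x,proj("top",s["tcp_pos"]+r.apply([x,0,-.0088])))
for p in ([.4734,-.047,.102],[.481,-.097,.102]): print(proj("top",p))
E
```

```text
cols 252-300, rows 228-248
228 146 146 148 149 147 148 148 147 148 148 150 148 147 146 145 146 148 147 148 147 150 148 149 149 149 149 150 150 149 149 149 148 149 148 149 150 150 150 148 149 149 150 150 149 148 146 129 136 158 157
229 145 147 148 148 146 147 148 147 149 147 149 148 147 147 147 147 150 149 148 149 148 149 148 149 149 148 149 150 149 149 149 150 150 149 150 150 150 148 148 149 149 150 151 148 129 113 138 139 144 145
230 144 147 148 148 146 146 147 147 147 148 149 148 147 149 149 148 149 150 149 149 149 148 150 149 148 149 149 151 150 148 150 150 152 150 150 150 150 150 149 148 150 151 152 149 143  99 152 145 144 109
231 146 146 148 149 146 146 147 148 148 149 148 148 147 149 149 147 150 149 148 148 148 148 150 151 147 149 149 150 150 149 150 149 149 148 150 150 151 151 149 148 148 151 152 109 122 115 137 131 146 103
232  98 146 147 149 148 147 145 147 149 150 148 146 147 149 149 148 149 148 147 148 149 149 150 148 147 147 149 150 149 148 150 149 149 149 150 150 152 151 149 126 121 119 121 114 120  93 154 139 147 136
233  80  98 148 148 148 148 147 147 148 149 149 148 1
[... 2907 characters left out ...]
150 151 151 150 150 150 151 151 150 149 151 149 150 148 150 151 151 150 151 152 151 151 151 149 149
248  77  76  78  79  80  81  81  81  79  81  82  82  81  80  81 139 138 140 152 149 137 136 136 137 150 150 150 151 150 150 149 149 150 149 149 151 148 149 149 150 152 151 152 152 152 151 151 152 150 150
249  81  80  78  79  80  81  79  80  81  79  82 140 139 138 138 148 148 151 153 149 148 147 148 148 150 150 149 151 150 150 150 150 148 150 150 151 149 149 150 150 151 151 151 152 150 149 151 153 150 149
-0.07 [251.03341216 243.89609306]
-0.125 [269.80337858 239.13211339]
-0.155 [280.01122539 236.54127366]
-0.2 [295.28305199 232.66515211]
[277.77187248 237.34052269]
[294.91328311 232.89735477]
```

The top image agrees with the wrist estimate (stub at col 280: row 236.8 measured, 236.76 predicted; collar 240.3 vs 240.1). Start inserting gently.

send_rows --deltas '[{"claw": 10, "tx": -6, "ty": 0, "tz": 0, "ax": 0, "ay": 0, "az": 0}, {"claw": 10, "tx": -12, "ty": 0, "tz": 0, "ax": 0, "ay": 0, "az": 0}, {"claw": 10, "tx": -17, "ty": 0, "tz": 0, "ax": 0, "ay": 0, "az": 0}, {"claw": 10, "tx": -22, "ty": 0, "tz": 0, "ax": 0, "ay": 0, "az": 0}, {"claw": 10, "tx": -26, "ty": 0, "tz": 0, "ax": 0, "ay": 0, "az": 0}, {"claw": 10, "tx": -30, "ty": 0, "tz": 0, "ax": 0, "ay": 0, "az": 0}, {"claw": 10, "tx": -33, "ty": 0, "tz": 0, "ax": 0, "ay": 0, "az": 0}]' --squeeze 40

```text
time_s: 7.62
tcp_pos: [0.4568, 0.0667, 0.0931]
tool_rot: [-0.0, 0.654, 0.757, -0.0]
contact_force: [-0.1, 0.2, -3.7]
opening: 0.0247
finger_force: 40.0
```

```bash
python3 - <<'E'
from h import *
st()
E
```

```text
t 7.62 tcp [0.4568 0.0667 0.0931] xdir 98.36 tilt [-0.  0. -1.] F [-0.12  0.24 -3.69] Ft [ 0.26 -0.08  3.69] Tq [-0.02  0.    0.01] op 0.0247 ff 40.0
```

send_rows --deltas '[{"claw": 10, "tx": -4, "ty": 0, "tz": 0, "ax": 0, "ay": 0, "az": 0}, {"claw": 10, "tx": -8, "ty": 0, "tz": 0, "ax": 0, "ay": 0, "az": 0}, {"claw": 10, "tx": -12, "ty": 0, "tz": 0, "ax": 0, "ay": 0, "az": 0}, {"claw": 10, "tx": -16, "ty": 0, "tz": 0, "ax": 0, "ay": 0, "az": 0}, {"claw": 10, "tx": -20, "ty": 0, "tz": 0, "ax": 0, "ay": 0, "az": 0}, {"claw": 10, "tx": -24, "ty": 0, "tz": 0, "ax": 0, "ay": 0, "az": 0}]' --squeeze 40

```text
time_s: 8.38
tcp_pos: [0.4603, 0.0429, 0.0931]
tool_rot: [-0.0, 0.654, 0.757, -0.0]
contact_force: [0.1, -0.5, -3.5]
opening: 0.0248
finger_force: 40.0
```

```bash
python3 - <<'E'
from h import *
s=st(); r=rot(s["tool_rot"]); m=s["tcp_pos"]+r.apply([-.125,0,-.0088]); print(m)
im=cv2.cvtColor(snap("top","top4.png"),cv2.COLOR_RGB2GRAY); u=int(proj("top",m)[0]); print(u)
for v in range(222,248): print(v,*["%3d"%x for x in im[v,265:312]])
E
```

```text
t 8.38 tcp [0.4603 0.0429 0.0931] xdir 98.36 tilt [-0. -0. -1.] F [ 0.06 -0.46 -3.46] Ft [-0.47 -0.    3.46] Tq [-0.03  0.02 -0.02] op 0.0248 ff 40.0
[ 0.47843659 -0.08074838  0.10187268]
289
222 147 148 148 147 148 146 148 148 148 147 147 148 149 148 149 148 148 149 149 149 149 149 148 149 150 148 151 149 148 147 148 149 149 149 150 149 152 152 150 149  80  23  24  23  24  37  94
223 147 147 147 147 148 147 149 149 148 147 146 148 149 149 149 149 148 148 150 151 151 150 148 150 149 148 151 150 149 148 148 148 150 149 150 150 151 153 149 150  86  23  23  25  74 125 136
224 147 147 147 148 148 147 148 148 147 146 147 147 147 149 149 149 149 148 149 150 151 150 149 150 150 150 150 150 150 148 148 148 149 150 150 150 151 152 151 150  85  24  42 146 129 138 141
225 147 150 147 147 147 148 149 148 147 148 146 147 148 149 150 148 148 149 149 150 151 150 150 150 151 150 151 151 149 148 148 147 147 149 151 151 149 151 150 150 141  74 126 142 138 142 140
226 146 147 147 146 148 148 149 148 149 148 148 147 149 150 150 149 149 149 148 150 149 150 151 150 150 150 152 151 147 148 149 148 148 150 
[... 3383 characters left out ...]
 138 139 140 141 151 149 149 150 153 150 150 150 151 152 152 152 150 150 149 149 151 150 150 151 150 151 152 154 153 143  81
245  50  50  51  29  64  80  80  81  81  81  81  82 140 140 139 138 150 150 151 151 152 150 148 150 150 150 150 150 150 151 151 151 151 151 149 149 149 149 150 150 150 151 152 153 154 153 116
246  77  76  76  73  78  81  80  80  80  81 138 139 152 151 150 148 150 151 150 150 149 149 149 150 149 150 150 150 150 150 151 151 150 151 148 148 149 148 150 151 150 151 152 152 154 155 137
247  80  81  81  82  81  80  79  80  80  81 101 151 151 150 150 150 150 150 149 150 151 148 148 149 150 151 150 151 151 152 151 150 152 151 150 150 151 150 151 151 152 152 152 151 154 154 146
```

Collar edge at col ≈289.5, shoulder at ≈294: about 14 mm left, stub is inside the bore, no force. Creep on.

send_rows --deltas '[{"claw": 10, "tx": -3, "ty": 0, "tz": 0, "ax": 0, "ay": 0, "az": 0}, {"claw": 10, "tx": -6, "ty": 0, "tz": 0, "ax": 0, "ay": 0, "az": 0}, {"claw": 10, "tx": -8, "ty": 0, "tz": 0, "ax": 0, "ay": 0, "az": 0}, {"claw": 10, "tx": -10, "ty": 0, "tz": 0, "ax": 0, "ay": 0, "az": 0}, {"claw": 10, "tx": -11, "ty": 0, "tz": 0, "ax": 0, "ay": 0, "az": 0}, {"claw": 10, "tx": -11.5, "ty": 0, "tz": 0, "ax": 0, "ay": 0, "az": 0}]' --squeeze 40

```text
time_s: 9.18
tcp_pos: [0.4619, 0.0318, 0.0931]
tool_rot: [-0.0, 0.654, 0.757, 0.0]
contact_force: [0.8, 0.8, -2.6]
opening: 0.0246
finger_force: 40.0
```

```bash
python3 - <<'E'
from h import *
st()
E
```

```text
t 9.18 tcp [0.4619 0.0318 0.0931] xdir 98.36 tilt [ 0.  0. -1.] F [ 0.84  0.75 -2.57] Ft [0.62 0.94 2.57] Tq [ 0.    0.12 -0.01] op 0.0246 ff 40.0
```

send_rows --deltas '[{"claw": 10, "tx": -0.7, "ty": 0, "tz": 0, "ax": 0, "ay": 0, "az": 0}, {"claw": 10, "tx": -1.4, "ty": 0, "tz": 0, "ax": 0, "ay": 0, "az": 0}, {"claw": 10, "tx": -2, "ty": 0, "tz": 0, "ax": 0, "ay": 0, "az": 0}]' --squeeze 40

```text
time_s: 9.55
tcp_pos: [0.4623, 0.0298, 0.0931]
tool_rot: [0.0, 0.654, 0.757, 0.0]
contact_force: [0.0, -0.1, -3.6]
opening: 0.0246
finger_force: 40.0
```

```bash
python3 - <<'E'
from h import *
st()
E
```

```text
t 9.55 tcp [0.4623 0.0298 0.0931] xdir 98.36 tilt [ 1.e-04  0.e+00 -1.e+00] F [ 0.04 -0.12 -3.62] Ft [-0.13  0.02  3.62] Tq [ 0.02  0.09 -0.02] op 0.0246 ff 40.0
```

send_rows --deltas '[{"claw": 10, "tx": -0.7, "ty": 0, "tz": 0, "ax": 0, "ay": 0, "az": 0}, {"claw": 10, "tx": -1.4, "ty": 0, "tz": 0, "ax": 0, "ay": 0, "az": 0}, {"claw": 10, "tx": -2, "ty": 0, "tz": 0, "ax": 0, "ay": 0, "az": 0}]' --squeeze 40

```text
time_s: 9.93
tcp_pos: [0.4625, 0.0278, 0.0931]
tool_rot: [0.0, 0.654, 0.757, 0.0]
contact_force: [-0.3, 0.3, -3.9]
opening: 0.0246
finger_force: 40.0
```

```bash
python3 - <<'E'
from h import *
st()
E
```

```text
t 9.93 tcp [0.4625 0.0278 0.0931] xdir 98.36 tilt [ 1.e-04  0.e+00 -1.e+00] F [-0.28  0.29 -3.91] Ft [ 0.33 -0.24  3.91] Tq [0.01 0.12 0.07] op 0.0246 ff 40.0
```

send_rows --deltas '[{"claw": 10, "tx": -0.7, "ty": 0, "tz": 0, "ax": 0, "ay": 0, "az": 0}, {"claw": 10, "tx": -1.4, "ty": 0, "tz": 0, "ax": 0, "ay": 0, "az": 0}, {"claw": 10, "tx": -2, "ty": 0, "tz": 0, "ax": 0, "ay": 0, "az": 0}]' --squeeze 40

```text
time_s: 10.3
tcp_pos: [0.4627, 0.0262, 0.0931]
tool_rot: [-0.0, 0.654, 0.757, 0.0]
contact_force: [-0.6, 2.4, -2.3]
opening: 0.0246
finger_force: 40.0
```

```bash
python3 - <<'E'
from h import *
st()
im=cv2.cvtColor(snap("top","top5.png"),cv2.COLOR_RGB2GRAY)
for v in range(227,241): print(v,*["%3d"%x for x in im[v,284:305]])
E
```

```text
t 10.3 tcp [0.4627 0.0262 0.0931] xdir 98.37 tilt [-1.e-04  5.e-04 -1.e+00] F [-0.57  2.4  -2.34] Ft [ 2.46 -0.21  2.35] Tq [0.51 0.08 0.01] op 0.0246 ff 40.0
227 149 150 150 151 151 149 150 150 150 148 148 148 148 149 149 152 131 135 158 146 129
228 150 150 151 150 149 147 149 149 149 147 146 147 128 137 158 156 136 136 142 140 140
229 149 149 150 148 148 149 147 143 146 145 144 113 138 138 145 145 124 107 115 143 143
230 150 150 150 149 150 147 128 141 145 145 145 124 151 145 144 109  80  68 101 124 144
231 149 149 146 147 143 143 140 125 144 145 145 135 136 132 145 103  74  68 115 133 134
232 143 143 143 143 142 141 140 113 142 145 145 120 154 138 145 136 114 142 142 142 137
233 142 141 141 142 143 145 144 120 141 145 146 139 137 152 144 144 139 118 133 161 142
234 142 144 146 146 147 146 145 141 140 145 146 146 130 160 145 155 156 114  86  91 152
235 145 146 146 146 146 147 146 145 129 143 146 146 111 133  94  86  92  81  65 119  95
236 146 147 146 144 142 142 142 143 123 142 146 146 103  87  70  59  77  79  77  89 109
237 143 142 142 142 125 110 109  83  77 111  98  85  74  79  78  77  81  80  80  80  88
238 125 111 109  84  79  77  76  76  67  71  73  71  78  81  81  81  81  81  80  80  80
239  79  76  75  78  77  78  79  80  77  79  79  81  80  80  81  81  82 139 138 138  81
240  78  80  78  82  82  82  81  81  80  82  81  80  81  80  81 137 138 150 148 150 140
```

The collar now meets the shoulder at col ≈295 and axial force has risen to 2.5 N: home. A slight extra press and hold.

send_rows --deltas '[{"claw": 10, "tx": -0.4, "ty": 0, "tz": 0, "ax": 0, "ay": 0, "az": 0}, {"claw": 10, "tx": -0.8, "ty": 0, "tz": 0, "ax": 0, "ay": 0, "az": 0}, {"claw": 10, "tx": -0.8, "ty": 0, "tz": 0, "ax": 0, "ay": 0, "az": 0}, {"claw": 10, "tx": -0.8, "ty": 0, "tz": 0, "ax": 0, "ay": 0, "az": 0}]' --squeeze 40

```text
time_s: 10.85
tcp_pos: [0.4627, 0.0262, 0.0931]
tool_rot: [-0.001, 0.653, 0.757, 0.0]
contact_force: [-0.4, 5.1, -2.2]
opening: 0.0245
finger_force: 40.0
```

```bash
cat >> h.py <<'E'
import json
def arc(cmd,targets,save=True):
    "cmd,(x,y,xdir deg): rows of tool-frame shift (mm)/az from commanded pose; z const"
    a=np.radians(cmd[2]); ex=np.array([np.cos(a),np.sin(a)]); ey=np.array([np.sin(a),-np.cos(a)])
    for t in targets:
        d=(np.array(t[:2])-cmd[:2])*1000
        print(f"tx {d@ex:.1f} ty {d@ey:.1f} az {np.radians(cmd[2]-t[2]):.3f}", np.round(t,4))
PV=np.array([.4858,-.1311])
def pt(p,th,L=.159,r=0,t=0):
    "TCP for bar angle th about pivot p; r extra along bar (m), t extra in closing direction (m)"
    a=np.radians(th); u=np.array([np.cos(a),np.sin(a)]); v=np.array([np.sin(a),-np.cos(a)])
    q=p+(L+r)*u+t*v; return (q[0],q[1],th)
E
python3 - <<'E'
from h import *
st()
c0=(.4629,.0250,98.37)
arc(c0,[pt(PV,98.37-k,r=.0002) for k in (1,3,5,7,9,11)])
E
```

```text
t 10.85 tcp [0.4627 0.0262 0.0931] xdir 98.41 tilt [-6.0e-04  1.1e-03 -1.0e+00] F [-0.41  5.08 -2.23] Ft [5.08 0.34 2.24] Tq [1.04 0.26 0.03] op 0.0245 ff 40.0
tx 1.4 ty 2.7 az 0.017 [4.654e-01 2.680e-02 9.737e+01]
tx 1.2 ty 8.3 az 0.052 [4.709e-01 2.740e-02 9.537e+01]
tx 0.8 ty 13.8 az 0.087 [4.764e-01 2.780e-02 9.337e+01]
tx 0.2 ty 19.3 az 0.122 [4.820e-01 2.810e-02 9.137e+01]
tx -0.5 ty 24.8 az 0.157 [4.876e-01 2.810e-02 8.937e+01]
tx -1.5 ty 30.3 az 0.192 [4.931e-01 2.790e-02 8.737e+01]
```

send_rows --deltas '[{"claw": 10, "tx": 1.2, "ty": 1.0, "tz": 0, "ax": 0, "ay": 0, "az": 0.006}, {"claw": 10, "tx": 1.4, "ty": 2.7, "tz": 0, "ax": 0, "ay": 0, "az": 0.017}, {"claw": 10, "tx": 1.3, "ty": 5.5, "tz": 0, "ax": 0, "ay": 0, "az": 0.035}, {"claw": 10, "tx": 1.2, "ty": 8.3, "tz": 0, "ax": 0, "ay": 0, "az": 0.052}, {"claw": 10, "tx": 1.0, "ty": 11, "tz": 0, "ax": 0, "ay": 0, "az": 0.07}, {"claw": 10, "tx": 0.8, "ty": 13.8, "tz": 0, "ax": 0, "ay": 0, "az": 0.087}, {"claw": 10, "tx": 0.8, "ty": 13.8, "tz": 0, "ax": 0, "ay": 0, "az": 0.087}]' --squeeze 30

```text
time_s: 11.72
tcp_pos: [0.4767, 0.0287, 0.0931]
tool_rot: [-0.0, 0.686, 0.728, 0.0]
contact_force: [-0.5, 5.2, -2.4]
opening: 0.025
finger_force: 30.0
```

```bash
python3 - <<'E'
from h import *
st()
c0=pt(PV,93.37,r=.0002)
arc(c0,[pt(PV,93.37-k,r=.0002) for k in range(2,13,2)])
E
```

```text
t 11.72 tcp [0.4767 0.0287 0.0931] xdir 93.42 tilt [ 2.e-04  5.e-04 -1.e+00] F [-0.54  5.19 -2.45] Ft [ 5.21 -0.23  2.45] Tq [1.09 0.36 0.27] op 0.025 ff 30.03
tx -0.1 ty 5.6 az 0.035 [4.820e-01 2.810e-02 9.137e+01]
tx -0.4 ty 11.1 az 0.070 [4.876e-01 2.810e-02 8.937e+01]
tx -0.9 ty 16.6 az 0.105 [4.931e-01 2.790e-02 8.737e+01]
tx -1.5 ty 22.2 az 0.140 [4.987e-01 2.760e-02 8.537e+01]
tx -2.4 ty 27.6 az 0.175 [5.042e-01 2.700e-02 8.337e+01]
tx -3.5 ty 33.1 az 0.209 [5.097e-01 2.630e-02 8.137e+01]
```

```bash
python3 - <<'E'
from h import *
def p2(th,L=.1615,lag=1.0):
    a=pt(PV,th,L=L); return (a[0],a[1],th+lag)
c0=pt(PV,93.37,r=.0002)
arc(c0,[p2(93.37-k) for k in range(0,13,2)])
E
```

```text
tx 2.3 ty -0.0 az -0.017 [4.763e-01 3.010e-02 9.437e+01]
tx 2.2 ty 5.6 az 0.017 [4.819e-01 3.040e-02 9.237e+01]
tx 1.9 ty 11.3 az 0.052 [4.876e-01 3.040e-02 9.037e+01]
tx 1.4 ty 16.9 az 0.087 [4.932e-01 3.020e-02 8.837e+01]
tx 0.7 ty 22.5 az 0.122 [4.988e-01 2.990e-02 8.637e+01]
tx -0.2 ty 28.0 az 0.157 [5.044e-01 2.930e-02 8.437e+01]
tx -1.2 ty 33.6 az 0.192 [5.100e-01 2.860e-02 8.237e+01]
```

send_rows --deltas '[{"claw": 10, "tx": 1.2, "ty": 0, "tz": 0, "ax": 0, "ay": 0, "az": -0.01}, {"claw": 10, "tx": 2.3, "ty": 0, "tz": 0, "ax": 0, "ay": 0, "az": -0.017}, {"claw": 10, "tx": 2.2, "ty": 2.8, "tz": 0, "ax": 0, "ay": 0, "az": 0}, {"claw": 10, "tx": 2.2, "ty": 5.6, "tz": 0, "ax": 0, "ay": 0, "az": 0.017}, {"claw": 10, "tx": 2.0, "ty": 8.5, "tz": 0, "ax": 0, "ay": 0, "az": 0.035}, {"claw": 10, "tx": 1.9, "ty": 11.3, "tz": 0, "ax": 0, "ay": 0, "az": 0.052}]' --squeeze 30

```text
time_s: 12.48
tcp_pos: [0.4878, 0.0301, 0.093]
tool_rot: [0.0, 0.705, 0.709, -0.0]
contact_force: [-2.8, -1.5, -2.8]
opening: 0.0252
finger_force: 30.0
```

```bash
python3 - <<'E'
from h import *
s=st(); print(np.linalg.norm(s["tcp_pos"][:2]-PV))
E
```

```text
t 12.47 tcp [0.4878 0.0301 0.093 ] xdir 90.34 tilt [-1.e-04 -5.e-04 -1.e+00] F [-2.82 -1.49 -2.78] Ft [-1.47 -2.83  2.78] Tq [-0.51  0.74  0.15] op 0.0252 ff 30.01
0.16125871155153199
```

```bash
cat >> h.py <<'E'
def p2(th,L=.1615,lag=1.0,p=PV):
    a=pt(p,th,L=L); return (a[0],a[1],th+lag)
E
python3 - <<'E'
from h import *
arc(p2(89.37),[p2(t,.1613,1.6) for t in (88,86,84,82,80,78)])
E
```

```text
tx -0.3 ty 3.9 az 0.013 [4.914e-01 3.010e-02 8.960e+01]
tx -0.6 ty 9.5 az 0.048 [4.971e-01 2.980e-02 8.760e+01]
tx -1.2 ty 15.1 az 0.083 [5.027e-01 2.930e-02 8.560e+01]
tx -1.9 ty 20.7 az 0.118 [5.082e-01 2.860e-02 8.360e+01]
tx -2.8 ty 26.2 az 0.153 [5.138e-01 2.770e-02 8.160e+01]
tx -3.9 ty 31.7 az 0.188 [5.193e-01 2.670e-02 7.960e+01]
```

send_rows --deltas '[{"claw": 10, "tx": -0.2, "ty": 2, "tz": 0, "ax": 0, "ay": 0, "az": 0.006}, {"claw": 10, "tx": -0.3, "ty": 3.9, "tz": 0, "ax": 0, "ay": 0, "az": 0.013}, {"claw": 10, "tx": -0.4, "ty": 6.7, "tz": 0, "ax": 0, "ay": 0, "az": 0.03}, {"claw": 10, "tx": -0.6, "ty": 9.5, "tz": 0, "ax": 0, "ay": 0, "az": 0.048}, {"claw": 10, "tx": -0.9, "ty": 12.3, "tz": 0, "ax": 0, "ay": 0, "az": 0.065}, {"claw": 10, "tx": -1.2, "ty": 15.1, "tz": 0, "ax": 0, "ay": 0, "az": 0.083}, {"claw": 10, "tx": -1.5, "ty": 17.9, "tz": 0, "ax": 0, "ay": 0, "az": 0.1}, {"claw": 10, "tx": -1.9, "ty": 20.7, "tz": 0, "ax": 0, "ay": 0, "az": 0.118}]' --squeeze 30

```text
time_s: 13.48
tcp_pos: [0.5085, 0.0296, 0.0931]
tool_rot: [-0.0, 0.745, 0.667, 0.0]
contact_force: [-4.4, 3.8, -2.1]
opening: 0.0249
finger_force: 30.0
```

```bash
python3 - <<'E'
from h import *
s=st(); print(np.linalg.norm(s["tcp_pos"][:2]-PV))
arc(p2(82,.1613,1.6),[p2(t,.1613,1.8) for t in (80,78,76,74,72)])
E
```

```text
t 13.47 tcp [0.5085 0.0296 0.0931] xdir 83.6 tilt [-1.e-04  1.e-03 -1.e+00] F [-4.43  3.77 -2.09] Ft [ 3.25 -4.82  2.1 ] Tq [ 0.68  1.08 -0.12] op 0.0249 ff 30.0
0.16226015541042377
tx -0.3 ty 5.6 az 0.031 [5.138e-01 2.770e-02 8.180e+01]
tx -0.7 ty 11.2 az 0.066 [5.193e-01 2.670e-02 7.980e+01]
tx -1.4 ty 16.8 az 0.101 [5.248e-01 2.540e-02 7.780e+01]
tx -2.2 ty 22.4 az 0.136 [5.303e-01 2.400e-02 7.580e+01]
tx -3.2 ty 27.9 az 0.171 [5.356e-01 2.230e-02 7.380e+01]
```

```bash
cat >> h.py <<'E'
def P(d): return PV+d*1e-3*np.array([.96,.27])
E
python3 - <<'E'
from h import *
arc(p2(82,.1613,1.6),[p2(t,.1613,1.5,P(d)) for t,d in ((82,1.5),(80,2),(78,2.5),(76,3),(74,3.5))])
E
```

```text
tx 0.6 ty 1.4 az 0.002 [5.097e-01 2.900e-02 8.350e+01]
tx 0.5 ty 7.5 az 0.037 [5.157e-01 2.830e-02 8.150e+01]
tx 0.2 ty 13.5 az 0.072 [5.217e-01 2.740e-02 7.950e+01]
tx -0.2 ty 19.6 az 0.106 [5.277e-01 2.620e-02 7.750e+01]
tx -0.9 ty 25.6 az 0.141 [5.336e-01 2.490e-02 7.550e+01]
```

send_rows --deltas '[{"claw": 10, "tx": 0.6, "ty": 1.4, "tz": 0, "ax": 0, "ay": 0, "az": 0.002}, {"claw": 10, "tx": 0.6, "ty": 4.4, "tz": 0, "ax": 0, "ay": 0, "az": 0.02}, {"claw": 10, "tx": 0.5, "ty": 7.5, "tz": 0, "ax": 0, "ay": 0, "az": 0.037}, {"claw": 10, "tx": 0.4, "ty": 10.5, "tz": 0, "ax": 0, "ay": 0, "az": 0.055}, {"claw": 10, "tx": 0.2, "ty": 13.5, "tz": 0, "ax": 0, "ay": 0, "az": 0.072}]' --squeeze 30

```text
time_s: 14.1
tcp_pos: [0.5213, 0.028, 0.0929]
tool_rot: [-0.001, 0.769, 0.639, -0.0]
contact_force: [-5.6, 3.5, -1.7]
opening: 0.0248
finger_force: 30.0
```

```bash
python3 - <<'E'
from h import *
s=st(); print(np.linalg.norm(s["tcp_pos"][:2]-P(2.5)))
arc(p2(78,.1613,1.5,P(2.5)),[p2(t,.1613,1.5,P(d)) for t,d in ((76,3),(74,3.5),(72,4),(70,4.5))])
E
```

```text
t 14.1 tcp [0.5213 0.028  0.0929] xdir 79.44 tilt [-1.3e-03  9.0e-04 -1.0e+00] F [-5.6   3.53 -1.72] Ft [ 2.44 -6.15  1.73] Tq [ 0.55  1.35 -0.26] op 0.0248 ff 30.03
0.16188931225715655
tx -0.0 ty 6.1 az 0.035 [5.277e-01 2.620e-02 7.750e+01]
tx -0.2 ty 12.1 az 0.070 [5.336e-01 2.490e-02 7.550e+01]
tx -0.7 ty 18.2 az 0.105 [5.395e-01 2.340e-02 7.350e+01]
tx -1.3 ty 24.2 az 0.140 [5.453e-01 2.170e-02 7.150e+01]
```

send_rows --deltas '[{"claw": 10, "tx": 0.3, "ty": 3.0, "tz": 0, "ax": 0, "ay": 0, "az": 0.022}, {"claw": 10, "tx": 0.5, "ty": 6.1, "tz": 0, "ax": 0, "ay": 0, "az": 0.041}, {"claw": 10, "tx": 0.4, "ty": 9.1, "tz": 0, "ax": 0, "ay": 0, "az": 0.059}, {"claw": 10, "tx": 0.3, "ty": 12.1, "tz": 0, "ax": 0, "ay": 0, "az": 0.076}]' --squeeze 30

```text
time_s: 14.6
tcp_pos: [0.5333, 0.0261, 0.0929]
tool_rot: [-0.001, 0.793, 0.61, -0.0]
contact_force: [-4.8, 2.9, -1.8]
opening: 0.0245
finger_force: 30.0
```

```bash
python3 - <<'E'
from h import *
s=st()
c=p2(74,.1618,1.13,P(3.5))
arc(c,[p2(t,.1618,1.1,P(d)) for t,d in ((72,4),(70,4.5),(68,5),(66,5.5))])
E
```

```text
t 14.6 tcp [0.5333 0.0261 0.0929] xdir 75.14 tilt [-1.3e-03  6.0e-04 -1.0e+00] F [-4.81  2.86 -1.85] Ft [ 1.53 -5.38  1.86] Tq [ 0.48  1.34 -0.04] op 0.0245 ff 30.0
tx 0.0 ty 6.1 az 0.035 [5.396e-01 2.390e-02 7.310e+01]
tx -0.1 ty 12.1 az 0.070 [5.455e-01 2.220e-02 7.110e+01]
tx -0.5 ty 18.2 az 0.105 [5.512e-01 2.030e-02 6.910e+01]
tx -1.0 ty 24.2 az 0.140 [5.569e-01 1.820e-02 6.710e+01]
```

send_rows --deltas '[{"claw": 10, "tx": 0.1, "ty": 3.0, "tz": 0, "ax": 0, "ay": 0, "az": 0.017}, {"claw": 10, "tx": 0.2, "ty": 6.1, "tz": 0, "ax": 0, "ay": 0, "az": 0.035}, {"claw": 10, "tx": 0.1, "ty": 9.1, "tz": 0, "ax": 0, "ay": 0, "az": 0.052}, {"claw": 10, "tx": 0.1, "ty": 12.1, "tz": 0, "ax": 0, "ay": 0, "az": 0.07}]' --squeeze 30

```text
time_s: 15.1
tcp_pos: [0.545, 0.0239, 0.0929]
tool_rot: [-0.001, 0.813, 0.582, -0.0]
contact_force: [-5.5, 3.5, -1.5]
opening: 0.0245
finger_force: 30.0
```

```bash
python3 - <<'E'
from h import *
s=st()
c=p2(70,.162,1.1,P(4.5))
arc(c,[p2(t,.162,1.1,P(d)) for t,d in ((68,5),(66,5.5),(64,6),(62,6.5))])
E
```

```text
t 15.1 tcp [0.545  0.0239 0.0929] xdir 71.22 tilt [-0.0016  0.0012 -1.    ] F [-5.51  3.53 -1.52] Ft [ 1.57 -6.35  1.54] Tq [0.76 1.36 0.23] op 0.0245 ff 30.01
tx 0.1 ty 6.1 az 0.035 [5.513e-01 2.050e-02 6.910e+01]
tx -0.0 ty 12.1 az 0.070 [5.57e-01 1.84e-02 6.71e+01]
tx -0.4 ty 18.1 az 0.105 [5.626e-01 1.610e-02 6.510e+01]
tx -0.9 ty 24.2 az 0.140 [5.681e-01 1.370e-02 6.310e+01]
```

send_rows --deltas '[{"claw": 10, "tx": 0.3, "ty": 3.0, "tz": 0, "ax": 0, "ay": 0, "az": 0.012}, {"claw": 10, "tx": 0.4, "ty": 6.1, "tz": 0, "ax": 0, "ay": 0, "az": 0.027}, {"claw": 10, "tx": 0.4, "ty": 9.1, "tz": 0, "ax": 0, "ay": 0, "az": 0.043}, {"claw": 10, "tx": 0.3, "ty": 12.1, "tz": 0, "ax": 0, "ay": 0, "az": 0.06}]' --squeeze 30

```text
time_s: 15.6
tcp_pos: [0.5561, 0.0212, 0.0928]
tool_rot: [-0.002, 0.83, 0.558, -0.0]
contact_force: [-6.7, 6.2, -0.6]
opening: 0.0248
finger_force: 30.0
```

```bash
python3 - <<'E'
from h import *
s=st()
c=p2(66,.1623,1.67,P(5.5))
arc(c,[p2(t,.1623,1.67,P(d)) for t,d in ((64,6),(62,6.5),(60,7),(58,7.5))])
E
```

```text
t 15.6 tcp [0.5561 0.0212 0.0928] xdir 67.83 tilt [-0.0025  0.0023 -1.    ] F [-6.66  6.22 -0.58] Ft [ 3.25 -8.51  0.61] Tq [1.21 1.55 0.13] op 0.0248 ff 30.01
tx 0.0 ty 6.1 az 0.035 [5.627e-01 1.640e-02 6.567e+01]
tx -0.1 ty 12.1 az 0.070 [5.682e-01 1.400e-02 6.367e+01]
tx -0.5 ty 18.1 az 0.105 [5.737e-01 1.130e-02 6.167e+01]
tx -1.0 ty 24.1 az 0.140 [5.790e-01 8.600e-03 5.967e+01]
```

send_rows --deltas '[{"claw": 10, "tx": 0.6, "ty": 3.0, "tz": 0, "ax": 0, "ay": 0, "az": 0.013}, {"claw": 10, "tx": 1.2, "ty": 6.1, "tz": 0, "ax": 0, "ay": 0, "az": 0.03}, {"claw": 10, "tx": 1.3, "ty": 9.1, "tz": 0, "ax": 0, "ay": 0, "az": 0.047}, {"claw": 10, "tx": 1.3, "ty": 12.1, "tz": 0, "ax": 0, "ay": 0, "az": 0.064}]' --squeeze 30

```text
time_s: 16.1
tcp_pos: [0.5675, 0.018, 0.0928]
tool_rot: [-0.002, 0.847, 0.531, -0.001]
contact_force: [-6.9, 6.1, 0.1]
opening: 0.0249
finger_force: 30.0
```

```bash
python3 - <<'E'
from h import *
s=st()
c=p2(62,.1637,2.0,P(6.5))
arc(c,[p2(t,.1637,2.0,P(d)) for t,d in ((60,7),(58,7.5),(56,8),(54,8))])
E
```

```text
t 16.1 tcp [0.5675 0.018  0.0928] xdir 64.2 tilt [-0.0032  0.0024 -1.    ] F [-6.89  6.13  0.08] Ft [ 2.52 -8.87 -0.04] Tq [1.18 1.74 0.3 ] op 0.0249 ff 30.03
tx 0.0 ty 6.1 az 0.035 [5.744e-01 1.260e-02 6.200e+01]
tx -0.1 ty 12.1 az 0.070 [5.797e-01 9.800e-03 6.000e+01]
tx -0.5 ty 18.2 az 0.105 [5.85e-01 6.80e-03 5.80e+01]
tx -1.4 ty 23.8 az 0.140 [5.897e-01 3.500e-03 5.600e+01]
```

send_rows --deltas '[{"claw": 10, "tx": 0.5, "ty": 2.5, "tz": 0, "ax": 0, "ay": 0, "az": 0.004}, {"claw": 10, "tx": 0.9, "ty": 5.5, "tz": 0, "ax": 0, "ay": 0, "az": 0.018}, {"claw": 10, "tx": 1.0, "ty": 8.5, "tz": 0, "ax": 0, "ay": 0, "az": 0.034}, {"claw": 10, "tx": 0.9, "ty": 11.5, "tz": 0, "ax": 0, "ay": 0, "az": 0.05}]' --squeeze 30

```text
time_s: 16.6
tcp_pos: [0.5777, 0.0146, 0.0926]
tool_rot: [-0.003, 0.86, 0.51, -0.001]
contact_force: [-8.0, 8.0, 1.5]
opening: 0.0246
finger_force: 30.0
```

```bash
cat >> h.py <<'E'
def model(s):
    a=np.radians(np.degrees(np.arctan2(*rot(s["tool_rot"]).as_matrix()[1::-1,0]))); u=np.array([np.cos(a),np.sin(a)])
    d=s["tcp_pos"][:2]-.161*u-PV; print("pivot shift mm",(d*1e3).round(1),"delta",(d@[.96,.27]*1e3).round(1),"lever~",round(a-np.radians(25.46)+d@[.96,.27]/.1318,3))
E
python3 - <<'E'
from h import *
s=st(); model(s)
E
```

```text
t 16.6 tcp [0.5777 0.0146 0.0926] xdir 61.33 tilt [-0.0047  0.0038 -1.    ] F [-7.96  8.    1.48] Ft [  3.2  -10.83  -1.41] Tq [1.55 2.17 0.12] op 0.0246 ff 30.01
pivot shift mm [14.6  4.5] delta 15.2 lever~ 0.742
```

send_rows --deltas '[{"claw": 10, "tx": 0.5, "ty": 3, "tz": -0.2, "ax": 0, "ay": 0, "az": 0.011}, {"claw": 10, "tx": 0.9, "ty": 6, "tz": -0.4, "ax": 0, "ay": 0, "az": 0.025}, {"claw": 10, "tx": 1.1, "ty": 9, "tz": -0.5, "ax": 0, "ay": 0, "az": 0.041}, {"claw": 10, "tx": 1.1, "ty": 12, "tz": -0.5, "ax": 0, "ay": 0, "az": 0.057}]' --squeeze 30

```text
time_s: 17.1
tcp_pos: [0.5879, 0.0105, 0.0927]
tool_rot: [-0.004, 0.874, 0.485, -0.002]
contact_force: [-8.6, 8.5, -0.3]
opening: 0.0249
finger_force: 30.0
```

```bash
python3 - <<'E'
from h import *
s=st(); model(s)
E
```

```text
t 17.1 tcp [0.5879 0.0105 0.0927] xdir 58.08 tilt [-0.0065  0.0046 -1.    ] F [-8.58  8.5  -0.28] Ft [  2.67 -11.77   0.38] Tq [1.76 2.39 0.08] op 0.0249 ff 30.0
pivot shift mm [17.   4.9] delta 17.6 lever~ 0.703
```

send_rows --deltas '[{"claw": 10, "tx": 0.4, "ty": 3, "tz": 0, "ax": 0, "ay": 0, "az": 0.014}, {"claw": 10, "tx": 0.8, "ty": 6, "tz": 0, "ax": 0, "ay": 0, "az": 0.029}, {"claw": 10, "tx": 1.0, "ty": 9, "tz": 0, "ax": 0, "ay": 0, "az": 0.044}, {"claw": 10, "tx": 0.9, "ty": 12, "tz": 0, "ax": 0, "ay": 0, "az": 0.059}]' --squeeze 30

```text
time_s: 17.6
tcp_pos: [0.5982, 0.0054, 0.0925]
tool_rot: [-0.004, 0.888, 0.459, -0.002]
contact_force: [-10.9, 10.0, 0.8]
opening: 0.0244
finger_force: 30.0
```

```bash
python3 - <<'E'
from h import *
s=st(); model(s)
E
```

```text
t 17.6 tcp [0.5982 0.0054 0.0925] xdir 54.69 tilt [-0.0076  0.0055 -1.    ] F [-10.89  10.05   0.76] Ft [  1.9  -14.71  -0.62] Tq [ 1.97  2.65 -0.05] op 0.0244 ff 30.0
pivot shift mm [19.3  5.2] delta 19.9 lever~ 0.661
```

send_rows --deltas '[{"claw": 10, "tx": 0.2, "ty": 3, "tz": -0.2, "ax": 0, "ay": 0, "az": 0.016}, {"claw": 10, "tx": 0.4, "ty": 6, "tz": -0.3, "ax": 0, "ay": 0, "az": 0.032}, {"claw": 10, "tx": 0.4, "ty": 9, "tz": -0.4, "ax": 0, "ay": 0, "az": 0.049}, {"claw": 10, "tx": 0.2, "ty": 12, "tz": -0.4, "ax": 0, "ay": 0, "az": 0.066}]' --squeeze 30

```text
time_s: 18.1
tcp_pos: [0.6077, -0.0007, 0.0926]
tool_rot: [-0.005, 0.903, 0.43, -0.002]
contact_force: [-10.5, 11.3, -0.3]
opening: 0.0248
finger_force: 30.0
```

```bash
python3 - <<'E'
from h import *
s=st(); model(s)
E
```

```text
t 18.1 tcp [ 0.6077 -0.0007  0.0926] xdir 50.92 tilt [-0.0084  0.0064 -0.9999] F [-10.52  11.26  -0.31] Ft [  2.11 -15.26   0.47] Tq [ 2.19  2.65 -0.09] op 0.0248 ff 30.0
pivot shift mm [20.5  5.4] delta 21.1 lever~ 0.604
```

send_rows --deltas '[{"claw": 10, "tx": 0.3, "ty": 3, "tz": 0, "ax": 0, "ay": 0, "az": 0.018}, {"claw": 10, "tx": 0.4, "ty": 6, "tz": 0, "ax": 0, "ay": 0, "az": 0.036}, {"claw": 10, "tx": 0.3, "ty": 9, "tz": 0, "ax": 0, "ay": 0, "az": 0.054}, {"claw": 10, "tx": 0.1, "ty": 12, "tz": 0, "ax": 0, "ay": 0, "az": 0.073}]' --squeeze 30

```text
time_s: 18.6
tcp_pos: [0.6171, -0.0081, 0.0926]
tool_rot: [-0.005, 0.918, 0.397, -0.003]
contact_force: [-10.5, 9.9, -0.4]
opening: 0.0248
finger_force: 30.0
```

```bash
python3 - <<'E'
from h import *
s=st(); model(s)
E
```

```text
t 18.6 tcp [ 0.6171 -0.0081  0.0926] xdir 46.74 tilt [-0.0085  0.0066 -0.9999] F [-10.51   9.87  -0.44] Ft [-1.000e-02 -1.442e+01  6.000e-01] Tq [ 2.21  2.66 -0.08] op 0.0248 ff 30.0
pivot shift mm [21.   5.7] delta 21.7 lever~ 0.536
```

send_rows --deltas '[{"claw": 10, "tx": -0.2, "ty": 3, "tz": 0, "ax": 0, "ay": 0, "az": 0.019}, {"claw": 10, "tx": -0.5, "ty": 6, "tz": 0, "ax": 0, "ay": 0, "az": 0.038}, {"claw": 10, "tx": -0.9, "ty": 9, "tz": 0, "ax": 0, "ay": 0, "az": 0.057}, {"claw": 10, "tx": -1.3, "ty": 12, "tz": 0, "ax": 0, "ay": 0, "az": 0.077}]' --squeeze 30

```text
time_s: 19.1
tcp_pos: [0.6257, -0.0167, 0.0927]
tool_rot: [-0.005, 0.932, 0.361, -0.002]
contact_force: [-8.4, 11.2, -1.2]
opening: 0.0248
finger_force: 30.0
```

```bash
python3 - <<'E'
from h import *
s=st(); model(s)
E
```

```text
t 19.1 tcp [ 0.6257 -0.0167  0.0927] xdir 42.35 tilt [-0.007   0.0072 -0.9999] F [-8.37 11.23 -1.23] Ft [  1.38 -13.92   1.37] Tq [ 2.45  2.28 -0.03] op 0.0248 ff 30.0
pivot shift mm [21.   5.9] delta 21.7 lever~ 0.46
```

send_rows --deltas '[{"claw": 10, "tx": 0, "ty": 3, "tz": 0, "ax": 0, "ay": 0, "az": 0.019}, {"claw": 10, "tx": -0.2, "ty": 6, "tz": 0, "ax": 0, "ay": 0, "az": 0.038}, {"claw": 10, "tx": -0.6, "ty": 9, "tz": 0, "ax": 0, "ay": 0, "az": 0.057}, {"claw": 10, "tx": -1.0, "ty": 12, "tz": 0, "ax": 0, "ay": 0, "az": 0.077}]' --squeeze 30

```text
time_s: 19.6
tcp_pos: [0.6331, -0.0266, 0.0926]
tool_rot: [-0.004, 0.946, 0.325, -0.002]
contact_force: [-9.9, 10.6, -0.9]
opening: 0.025
finger_force: 30.0
```

```bash
python3 - <<'E'
from h import *
s=st(); model(s)
E
```

```text
t 19.6 tcp [ 0.6331 -0.0266  0.0926] xdir 37.9 tilt [-0.007  0.007 -1.   ] F [-9.86 10.62 -0.93] Ft [ -1.26 -14.43   1.07] Tq [ 2.28  2.37 -0.15] op 0.025 ff 30.0
pivot shift mm [20.2  5.6] delta 20.9 lever~ 0.376
```

send_rows --deltas '[{"claw": 10, "tx": -0.2, "ty": 3, "tz": 0, "ax": 0, "ay": 0, "az": 0.021}, {"claw": 10, "tx": -0.6, "ty": 6, "tz": 0, "ax": 0, "ay": 0, "az": 0.041}, {"claw": 10, "tx": -1.1, "ty": 9, "tz": 0, "ax": 0, "ay": 0, "az": 0.061}, {"claw": 10, "tx": -1.6, "ty": 12, "tz": 0, "ax": 0, "ay": 0, "az": 0.081}]' --squeeze 30

```text
time_s: 20.1
tcp_pos: [0.639, -0.0383, 0.0926]
tool_rot: [-0.004, 0.958, 0.286, -0.003]
contact_force: [-10.1, 8.4, -1.1]
opening: 0.0246
finger_force: 30.0
```

```bash
python3 - <<'E'
from h import *
s=st(); model(s)
E
```

```text
t 20.1 tcp [ 0.639  -0.0383  0.0926] xdir 33.19 tilt [-0.007   0.0059 -1.    ] F [-10.13   8.39  -1.13] Ft [ -3.88 -12.55   1.25] Tq [ 1.79  2.35 -0.41] op 0.0246 ff 30.03
pivot shift mm [18.5  4.7] delta 19.0 lever~ 0.279
```

send_rows --deltas '[{"claw": 10, "tx": -0.9, "ty": 2, "tz": 0, "ax": 0, "ay": 0, "az": 0.025}, {"claw": 10, "tx": -1.5, "ty": 5, "tz": 0, "ax": 0, "ay": 0, "az": 0.048}, {"claw": 10, "tx": -2.1, "ty": 8, "tz": 0, "ax": 0, "ay": 0, "az": 0.072}, {"claw": 10, "tx": -2.6, "ty": 11, "tz": 0, "ax": 0, "ay": 0, "az": 0.095}]' --squeeze 30

```text
time_s: 20.6
tcp_pos: [0.6429, -0.0518, 0.0927]
tool_rot: [-0.002, 0.971, 0.239, -0.003]
contact_force: [-9.6, 2.6, -2.9]
opening: 0.025
finger_force: 30.0
```

```bash
python3 - <<'E'
from h import *
s=st(); model(s)
E
```

```text
t 20.6 tcp [ 0.6429 -0.0518  0.0927] xdir 27.68 tilt [-0.0063  0.0022 -1.    ] F [-9.61  2.6  -2.94] Ft [-7.28 -6.75  3.01] Tq [ 0.74  2.21 -0.17] op 0.025 ff 30.0
pivot shift mm [14.5  4.5] delta 15.1 lever~ 0.154
```

send_rows --deltas '[{"claw": 10, "tx": -1.5, "ty": 1, "tz": 0, "ax": 0, "ay": 0, "az": 0.012}, {"claw": 10, "tx": -2.5, "ty": 2.5, "tz": 0, "ax": 0, "ay": 0, "az": 0.028}, {"claw": 10, "tx": -3.3, "ty": 4, "tz": 0, "ax": 0, "ay": 0, "az": 0.044}, {"claw": 10, "tx": -4, "ty": 6, "tz": 0, "ax": 0, "ay": 0, "az": 0.06}]' --squeeze 30

```text
time_s: 21.1
tcp_pos: [0.6426, -0.0613, 0.0929]
tool_rot: [-0.0, 0.978, 0.21, -0.002]
contact_force: [-7.9, -0.8, -3.4]
opening: 0.0244
finger_force: 30.0
```

```bash
python3 - <<'E'
from h import *
s=st(); model(s)
E
```

```text
t 21.1 tcp [ 0.6426 -0.0613  0.0929] xdir 24.2 tilt [-0.0045 -0.001  -1.    ] F [-7.9  -0.85 -3.37] Ft [-7.54 -2.46  3.4 ] Tq [-0.1   1.7   0.01] op 0.0244 ff 30.0
pivot shift mm [9.9 3.8] delta 10.6 lever~ 0.058
```

send_rows --deltas '[{"claw": 10, "tx": -1.2, "ty": 0.5, "tz": 0, "ax": 0, "ay": 0, "az": 0.005}, {"claw": 10, "tx": -2.4, "ty": 1.5, "tz": 0, "ax": 0, "ay": 0, "az": 0.012}, {"claw": 10, "tx": -3.3, "ty": 3, "tz": 0, "ax": 0, "ay": 0, "az": 0.023}, {"claw": 10, "tx": -4, "ty": 4.5, "tz": 0, "ax": 0, "ay": 0, "az": 0.034}]' --squeeze 30

```text
time_s: 21.6
tcp_pos: [0.6438, -0.0657, 0.0943]
tool_rot: [-0.0, 0.981, 0.193, 0.001]
contact_force: [-0.7, 2.9, -3.0]
opening: 0.0244
finger_force: 30.0
```

```bash
python3 - <<'E'
from h import *
s=st(); model(s)
E
```

```text
t 21.6 tcp [ 0.6438 -0.0657  0.0943] xdir 22.25 tilt [ 1.8e-03  6.0e-04 -1.0e+00] F [-0.69  2.95 -2.95] Ft [ 0.47 -2.99  2.95] Tq [ 0.72  0.33 -0.23] op 0.0244 ff 30.01
pivot shift mm [9.  4.4] delta 9.8 lever~ 0.018
```

send_rows --deltas '[{"claw": 10, "tx": 0, "ty": 0.8, "tz": 0, "ax": 0, "ay": 0, "az": 0.008}, {"claw": 10, "tx": 0, "ty": 1.6, "tz": 0, "ax": 0, "ay": 0, "az": 0.016}, {"claw": 10, "tx": -0.1, "ty": 2.4, "tz": 0, "ax": 0, "ay": 0, "az": 0.024}]' --squeeze 30

```text
time_s: 21.98
tcp_pos: [0.6444, -0.0675, 0.0942]
tool_rot: [-0.0, 0.983, 0.182, 0.001]
contact_force: [-0.5, 4.4, -1.6]
opening: 0.0249
finger_force: 30.0
```

```bash
python3 - <<'E'
from h import *
s=st(); model(s)
E
```

```text
t 21.98 tcp [ 0.6444 -0.0675  0.0942] xdir 20.94 tilt [ 0.0012  0.001  -1.    ] F [-0.48  4.4  -1.65] Ft [ 1.12 -4.28  1.65] Tq [ 1.12 -0.01 -0.03] op 0.0249 ff 30.0
pivot shift mm [8.2 6. ] delta 9.5 lever~ -0.007
```

send_rows --deltas '[{"claw": 10, "tx": 0.1, "ty": 1.2, "tz": 0, "ax": 0, "ay": 0, "az": 0.008}, {"claw": 10, "tx": 0.2, "ty": 2.4, "tz": 0, "ax": 0, "ay": 0, "az": 0.014}, {"claw": 10, "tx": 0.3, "ty": 3.6, "tz": 0, "ax": 0, "ay": 0, "az": 0.02}, {"claw": 10, "tx": 0.3, "ty": 4.5, "tz": 0, "ax": 0, "ay": 0, "az": 0.024}]' --squeeze 30

```text
time_s: 22.48
tcp_pos: [0.6466, -0.0699, 0.0942]
tool_rot: [-0.001, 0.985, 0.171, 0.001]
contact_force: [1.1, 8.1, -2.1]
opening: 0.0248
finger_force: 30.0
```

```bash
python3 - <<'E'
from h import *
s=st(); model(s)
im=cv2.cvtColor(snap("top","top6.png"),cv2.COLOR_RGB2BGR)
w=cv2.cvtColor(snap("wrist","w6.png"),cv2.COLOR_RGB2BGR)
o=np.hstack([cv2.resize(im[160:260,260:400],None,fx=4,fy=4)[:400],]); o2=cv2.resize(w,(240,180))
cv2.imwrite("pics/c6.png",np.vstack([o,np.hstack([o2,np.zeros((180,320,3),np.uint8)])]))
E
```

```text
t 22.48 tcp [ 0.6466 -0.0699  0.0942] xdir 19.64 tilt [ 0.0013  0.003  -1.    ] F [ 1.06  8.09 -2.09] Ft [ 3.71 -7.26  2.11] Tq [ 1.88 -0.21  0.08] op 0.0248 ff 30.0
pivot shift mm [9.1 7.1] delta 10.7 lever~ -0.021
```

View pics/c6.png

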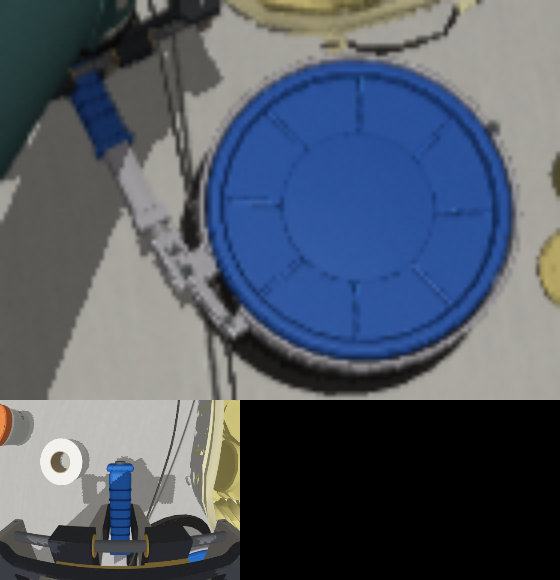

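Top crop: the lever with the bar lies along the ring's tangent (bar from (95,80) to shoulder ≈(160,225)), i.e. shut; force now grows ~1 N/mm with the keg's rotation, so it is on its stop. I press a bit more, hold, then relax.

send_rows --deltas '[{"claw": 10, "tx": 0.6, "ty": 1.5, "tz": 0, "ax": 0, "ay": 0, "az": 0.006}, {"claw": 10, "tx": 1.2, "ty": 3, "tz": 0, "ax": 0, "ay": 0, "az": 0.012}, {"claw": 10, "tx": 1.4, "ty": 4, "tz": 0, "ax": 0, "ay": 0, "az": 0.016}, {"claw": 10, "tx": 1.4, "ty": 4, "tz": 0, "ax": 0, "ay": 0, "az": 0.016}, {"claw": 10, "tx": 1.4, "ty": 4, "tz": 0, "ax": 0, "ay": 0, "az": 0.016}, {"claw": 10, "tx": 1.4, "ty": 4, "tz": 0, "ax": 0, "ay": 0, "az": 0.016}]' --squeeze 30

```text
time_s: 23.32
tcp_pos: [0.6492, -0.072, 0.0941]
tool_rot: [-0.002, 0.987, 0.163, 0.001]
contact_force: [0.5, 9.9, -1.7]
opening: 0.0248
finger_force: 30.0
```

```bash
python3 - <<'E'
from h import *
s=st(); model(s)
E
```

```text
t 23.32 tcp [ 0.6492 -0.072   0.0941] xdir 18.76 tilt [ 0.001   0.0045 -1.    ] F [ 0.48  9.87 -1.71] Ft [ 3.63 -9.19  1.75] Tq [ 2.15 -0.1  -0.  ] op 0.0248 ff 30.0
pivot shift mm [11.   7.3] delta 12.5 lever~ -0.022
```

send_rows --deltas '[{"claw": 10, "tx": -0.3, "ty": -2, "tz": 0, "ax": 0, "ay": 0, "az": -0.008}, {"claw": 10, "tx": -0.7, "ty": -4, "tz": 0, "ax": 0, "ay": 0, "az": -0.019}, {"claw": 10, "tx": -1.1, "ty": -6, "tz": 0, "ax": 0, "ay": 0, "az": -0.033}, {"claw": 10, "tx": -1.2, "ty": -8, "tz": 0, "ax": 0, "ay": 0, "az": -0.045}, {"claw": 10, "tx": -1.2, "ty": -10, "tz": 0, "ax": 0, "ay": 0, "az": -0.06}, {"claw": 10, "tx": -1.2, "ty": -11, "tz": 0, "ax": 0, "ay": 0, "az": -0.066}]' --squeeze 30

```text
time_s: 24.08
tcp_pos: [0.6434, -0.0658, 0.094]
tool_rot: [-0.0, 0.981, 0.194, -0.0]
contact_force: [-1.3, 3.8, -1.9]
opening: 0.0251
finger_force: 30.0
```

```bash
python3 - <<'E'
from h import *
s=st(); model(s)
E
```

```text
t 24.07 tcp [ 0.6434 -0.0658  0.094 ] xdir 22.38 tilt [-2.e-04  1.e-04 -1.e+00] F [-1.29  3.78 -1.92] Ft [ 0.25 -3.99  1.92] Tq [ 0.93  0.29 -0.33] op 0.0251 ff 30.03
pivot shift mm [8.7 3.9] delta 9.4 lever~ 0.018
```

send_rows --deltas '[{"claw": 10, "tx": 0, "ty": -1, "tz": 0, "ax": 0, "ay": 0, "az": 0.01}, {"claw": 10, "tx": 0, "ty": -2, "tz": 0, "ax": 0, "ay": 0, "az": 0.01}, {"claw": 10, "tx": 0, "ty": -2.5, "tz": 0, "ax": 0, "ay": 0, "az": 0.008}]' --squeeze 30

```text
time_s: 24.45
tcp_pos: [0.6424, -0.0653, 0.0941]
tool_rot: [0.001, 0.982, 0.19, -0.0]
contact_force: [-1.3, -1.9, -3.9]
opening: 0.0245
finger_force: 30.0
```

```bash
python3 - <<'E'
from h import *
s=st(); model(s)
E
```

```text
t 24.45 tcp [ 0.6424 -0.0653  0.0941] xdir 21.91 tilt [ 1.0e-04 -2.3e-03 -1.0e+00] F [-1.32 -1.95 -3.91] Ft [-1.94  1.31  3.91] Tq [-0.33  0.17  0.19] op 0.0245 ff 30.02
pivot shift mm [7.3 5.8] delta 8.5 lever~ 0.003
```

send_rows --deltas '[{"claw": 10, "tx": 1.5, "ty": 0.5, "tz": 0, "ax": 0, "ay": 0, "az": -0.003}, {"claw": 10, "tx": 4, "ty": 0.7, "tz": 0, "ax": 0, "ay": 0, "az": -0.005}, {"claw": 10, "tx": 7, "ty": 0.7, "tz": 0, "ax": 0, "ay": 0, "az": -0.005}, {"claw": 10, "tx": 11, "ty": 0.7, "tz": 0, "ax": 0, "ay": 0, "az": -0.005}, {"claw": 10, "tx": 15, "ty": 0.7, "tz": 0, "ax": 0, "ay": 0, "az": -0.005}]' --squeeze 30

```text
time_s: 25.08
tcp_pos: [0.6574, -0.058, 0.0941]
tool_rot: [-0.0, 0.981, 0.193, 0.0]
contact_force: [-1.1, 0.7, -3.6]
opening: 0.0246
finger_force: 30.0
```

```bash
python3 - <<'E'
from h import *
s=st(); model(s)
E
```

```text
t 25.07 tcp [ 0.6574 -0.058   0.0941] xdir 22.24 tilt [ 6.e-04  4.e-04 -1.e+00] F [-1.13  0.69 -3.6 ] Ft [-0.79 -1.07  3.6 ] Tq [ 0.07  0.15 -0.06] op 0.0246 ff 30.0
pivot shift mm [22.5 12.1] delta 24.9 lever~ 0.133
```

```bash
python3 - <<'E'
from h import *
for uv in ((293,85),(292,120),(297,150),(305,160)):
    print(uv,onz("top",uv,.08).round(3),onz("top",uv,0.0).round(3))
for uv in ((240,180),(189,170)): print(onz("top",uv,.05).round(3))
E
```

```text
(293, 85) [ 0.948 -0.144  0.08 ] [ 0.987 -0.15   0.   ]
(292, 120) [ 0.833 -0.128  0.08 ] [ 0.866 -0.133  0.   ]
(297, 150) [ 0.735 -0.132  0.08 ] [ 0.763 -0.138  0.   ]
(305, 160) [ 0.701 -0.153  0.08 ] [ 0.727 -0.159  0.   ]
[0.669 0.048 0.05 ]
[0.717 0.2   0.05 ]
```

send_rows --deltas '[{"claw": 10, "tx": 4, "ty": 0, "tz": 0, "ax": 0, "ay": 0, "az": 0}, {"claw": 10, "tx": 10, "ty": 0, "tz": 0, "ax": 0, "ay": 0, "az": 0}, {"claw": 10, "tx": 17, "ty": 0, "tz": 0, "ax": 0, "ay": 0, "az": 0}, {"claw": 10, "tx": 24, "ty": 0, "tz": 0, "ax": 0, "ay": 0, "az": 0}, {"claw": 10, "tx": 31, "ty": 0, "tz": 0, "ax": 0, "ay": 0, "az": 0}, {"claw": 10, "tx": 38, "ty": 0, "tz": 0, "ax": 0, "ay": 0, "az": 0}, {"claw": 10, "tx": 46, "ty": 0, "tz": 0, "ax": 0, "ay": 0, "az": 0}, {"claw": 10, "tx": 55, "ty": 0, "tz": 0, "ax": 0, "ay": 0, "az": 0}]' --squeeze 40

```text
time_s: 26.08
tcp_pos: [0.7082, -0.0376, 0.094]
tool_rot: [0.0, 0.981, 0.193, 0.0]
contact_force: [-0.4, -0.2, -2.2]
opening: 0.0248
finger_force: 40.0
```

```bash
python3 - <<'E'
from h import *
s=st(); r=rot(s["tool_rot"]); print("mouth",s["tcp_pos"]+r.apply([-.125,0,-.0088]))
plan([s["tcp_pos"][0],s["tcp_pos"][1],.2],60)
im=cv2.cvtColor(snap("top","top7.png"),cv2.COLOR_RGB2GRAY)
for v in range(205,236): print(v,*["%3d"%x for x in im[v,280:312]])
E
```

```text
t 26.07 tcp [ 0.7082 -0.0376  0.094 ] xdir 22.21 tilt [ 0. -0. -1.] F [-0.4  -0.23 -2.18] Ft [-0.46  0.06  2.18] Tq [-0.05  0.09 -0.04] op 0.0248 ff 40.0
mouth [ 0.59246445 -0.08489517  0.10278526]
t [   0.    0. -106.] a [ 0.      0.     -0.6595]
205 164 163 162 164 162 152 160 164 164 164 134 132 128 132 161 164 164 162 163 164 165 163 163 164 166 167  54  54  33  28 120 111
206 163 163 164 165 163 163 161 162 164 162 123 138 141 124 137 163 164 162 163 165 166 165 163 164 165 167  53  77  25  25 149  80
207 162 163 163 165 165 162 162 162 163 161 127 131 159 133 126 163 164 164 163 165 167 165 164 163 166 167  73  70  26  32 152  54
208 163 163 164 166 164 162 160 160 162 163 157 118 142 152 131 131 164 163 164 164 166 165 164 165 166 168 123  56  27  75 153  37
209 163 163 163 165 165 162 160 160 163 164 162 116 125 153 142 122 164 163 164 164 165 166 165 166 165 167 132  49  29  66 155  37
210 163 164 163 164 165 160 160 160 163 164 163 154 137 135 162 131 142 164 163 164 166 165 165 166 166 166  81  49  73  82 154  34
211 163 164 163 163 163 162 162 162 163 162 162 162  95 119 
[... 2539 characters left out ...]
  84  92 166 150 113  66 147 155 154 168
231 165 165 164 165 164 165 167 166 165 163 164 165 168 165 162 163 162 165 165 165 165 153  87  90 113 158 148 142 153 163 109 163
232 165 164 165 165 165 166 167 167 164 161 164 165 166 165 162 163 163 164 165 165 166 165  88  91 162 168 167 104  96 145 143 153
233 165 163 164 164 165 165 167 165 165 163 163 165 166 165 162 163 163 163 165 164 166 165 154  89  98 105 113  79 154  94 165 153
234 164 163 164 163 163 165 166 167 164 164 163 165 167 166 163 164 163 162 164 166 165 166 165 153  84  85  91  89  97 161 107 157
235 163 165 165 165 164 166 166 167 164 165 164 166 165 166 165 165 164 162 163 163 166 166 165 165 154  89  90  92  86  91  87 128
```

```bash
python3 - <<'E'
from h import *
t=onz("top",(291.6,204.8),.102);b=onz("top",(300.5,218.5),.102); d=t-b; print(t,b,np.linalg.norm(d),np.degrees(np.arctan2(d[1],d[0])))
plan([.50,.12,.16],90)
plan([.50,.12,.005],90)
E
```

```text
[ 0.56380727 -0.09662935  0.102     ] [ 0.52096013 -0.11762177  0.102     ] 0.04771330896795618 26.10197079712031
t [-134.2 -224.4  -66.3] a [ 1.1000e-03 -1.0000e-03 -1.1819e+00]
t [-134.4 -224.5   88.7] a [ 1.1000e-03 -1.0000e-03 -1.1819e+00]
```

Off the handle; the stub in the top image points at ≈26° (keg x ≈25.5°), i.e. shut. Carry the bar to a free spot.

send_rows --deltas '[{"claw": 10, "tx": 10, "ty": 0, "tz": -15, "ax": 0, "ay": 0, "az": 0}, {"claw": 10, "tx": 10, "ty": -5, "tz": -50, "ax": 0, "ay": 0, "az": 0}, {"claw": 10, "tx": 5, "ty": -20, "tz": -85, "ax": 0, "ay": 0, "az": -0.08}, {"claw": 10, "tx": -10, "ty": -50, "tz": -90, "ax": 0, "ay": 0, "az": -0.22}, {"claw": 10, "tx": -30, "ty": -85, "tz": -90, "ax": 0, "ay": 0, "az": -0.38}, {"claw": 10, "tx": -52, "ty": -120, "tz": -90, "ax": 0, "ay": 0, "az": -0.54}, {"claw": 10, "tx": -77, "ty": -155, "tz": -90, "ax": 0, "ay": 0, "az": -0.7}, {"claw": 10, "tx": -102, "ty": -185, "tz": -85, "ax": 0, "ay": 0, "az": -0.86}, {"claw": 10, "tx": -122, "ty": -210, "tz": -75, "ax": 0, "ay": 0, "az": -1.02}, {"claw": 10, "tx": -132, "ty": -222, "tz": -60, "ax": 0, "ay": 0, "az": -1.14}, {"claw": 10, "tx": -134, "ty": -224, "tz": -30, "ax": 0, "ay": 0, "az": -1.18}, {"claw": 10, "tx": -134, "ty": -224, "tz": 10, "ax": 0, "ay": 0, "az": -1.182}, {"claw": 10, "tx": -134, "ty": -224, "tz": 45, "ax": 0, "ay": 0, "az": -1.182}, {"claw": 10, "tx": -134, "ty": -224, "tz": 70, "ax": 0, "ay": 0, "az": -1.182}, {"claw": 10, "tx": -134, "ty": -224, "tz": 80, "ax": 0, "ay": 0, "az": -1.182}, {"claw": 10, "tx": -134, "ty": -224, "tz": 80, "ax": 0, "ay": 0, "az": -1.182}]' --squeeze 40

```text
time_s: 28.12
tcp_pos: [0.4996, 0.1188, 0.0144]
tool_rot: [0.0, 0.708, 0.707, 0.0]
contact_force: [0.2, 0.6, -1.7]
opening: 0.025
finger_force: 40.0
```

```bash
python3 - <<'E'
from h import *
s=st()
E
```

```text
t 28.12 tcp [0.4996 0.1188 0.0144] xdir 89.91 tilt [ 4.e-04  0.e+00 -1.e+00] F [ 0.17  0.65 -1.66] Ft [0.65 0.17 1.66] Tq [-0.06  0.02 -0.01] op 0.025 ff 40.0
```

send_rows --deltas '[{"claw": 10, "tx": 0, "ty": 0, "tz": 3, "ax": 0, "ay": 0, "az": 0}, {"claw": 10, "tx": 0, "ty": 0, "tz": 6, "ax": 0, "ay": 0, "az": 0}, {"claw": 10, "tx": 0, "ty": 0, "tz": 8, "ax": 0, "ay": 0, "az": 0}, {"claw": 10, "tx": 0, "ty": 0, "tz": 9.5, "ax": 0, "ay": 0, "az": 0}, {"claw": 10, "tx": 0, "ty": 0, "tz": 10.5, "ax": 0, "ay": 0, "az": 0}]' --squeeze 20

```text
time_s: 28.75
tcp_pos: [0.4989, 0.1189, 0.0036]
tool_rot: [-0.0, 0.707, 0.707, 0.0]
contact_force: [-3.5, -1.3, 10.2]
opening: 0.0246
finger_force: 20.0
```

```bash
python3 - <<'E'
from h import *
s=st()
E
```

```text
t 28.75 tcp [0.4989 0.1189 0.0036] xdir 89.94 tilt [-1.e-04  2.e-04 -1.e+00] F [-3.47 -1.25 10.23] Ft [ -1.26  -3.48 -10.23] Tq [-0.25  0.58 -0.07] op 0.0246 ff 20.0
```

On the table. Open (to 60 mm) and rise.

send_rows --deltas '[{"claw": 26, "tx": 0, "ty": 0, "tz": -1, "ax": 0, "ay": 0, "az": 0}, {"claw": 40, "tx": 0, "ty": 0, "tz": -1, "ax": 0, "ay": 0, "az": 0}, {"claw": 70, "tx": 0, "ty": 0, "tz": -1, "ax": 0, "ay": 0, "az": 0}, {"claw": 70, "tx": 0, "ty": 0, "tz": -1, "ax": 0, "ay": 0, "az": 0}, {"claw": 70, "tx": 0, "ty": 0, "tz": -1, "ax": 0, "ay": 0, "az": 0}, {"claw": 70, "tx": 0, "ty": 0, "tz": -15, "ax": 0, "ay": 0, "az": 0}, {"claw": 70, "tx": 0, "ty": 0, "tz": -45, "ax": 0, "ay": 0, "az": 0}, {"claw": 70, "tx": 0, "ty": 0, "tz": -90, "ax": 0, "ay": 0, "az": 0}, {"claw": 70, "tx": 0, "ty": 0, "tz": -140, "ax": 0, "ay": 0, "az": 0}, {"claw": 70, "tx": 0, "ty": 0, "tz": -180, "ax": 0, "ay": 0, "az": 0}, {"claw": 70, "tx": 0, "ty": 0, "tz": -200, "ax": 0, "ay": 0, "az": 0}, {"claw": 70, "tx": 0, "ty": 0, "tz": -200, "ax": 0, "ay": 0, "az": 0}]' --squeeze 20

```text
time_s: 30.25
tcp_pos: [0.4999, 0.1192, 0.2056]
tool_rot: [0.0, 0.707, 0.707, 0.002]
contact_force: [0.2, 0.1, -0.1]
opening: 0.0698
finger_force: 0.0
```

```bash
python3 - <<'E'
from h import *
s=st(); w=snap("wrist","w8.png"); t=snap("top","top8.png")
o=np.zeros((420,800,3),np.uint8); o[:, :420]=w[:,70:490]; o[:380,420:]=cv2.resize(t[150:300,180:330],(380,380),interpolation=cv2.INTER_CUBIC)
cv2.imwrite("pics/c8.png",o[:,:,::-1])
E
```

```text
t 30.25 tcp [0.4999 0.1192 0.2056] xdir 89.94 tilt [ 0.0037  0.0024 -1.    ] F [ 0.15  0.09 -0.13] Ft [0.09 0.15 0.13] Tq [-0.14  0.08 -0.05] op 0.0698 ff 0.0
```

View pics/c8.png

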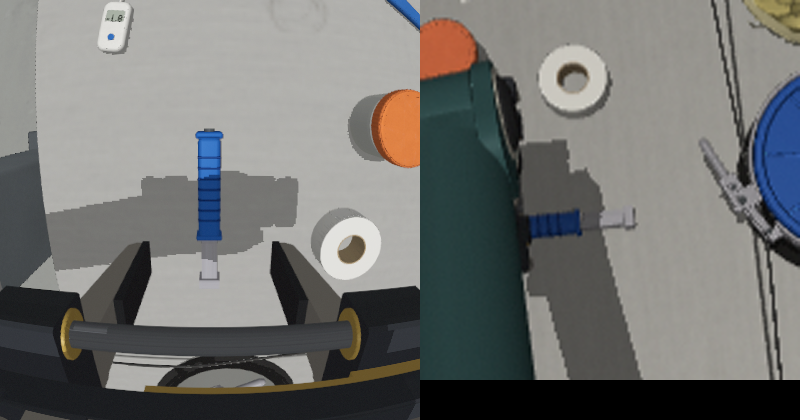

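The bar lies flat at wrist px ≈(209,205), clear of the keg; the lever stays against the ring, and the roll, jar and thermometer are undisturbed. Handing in.

```bash
python3 -c "
from workcell import ctrl
print(ctrl.sign_off())"
```

```text
the job is handed in; nothing more can be done
None
```

I pushed the bar home, threw the lever and pressed it onto its stop, then drew the bar off and laid it flat clear of the keg. I handed the job in at about 30 s; no verdict came back, so the lever being shut rests on force feedback and the camera, not a confirmed joint reading.

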